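Bake out salvaged coils on the hotplate

ROBOT

A 6-joint arm with a two-finger parallel gripper is mounted at the origin on the work surface. World frame = base frame: x ahead of the robot, y to its left, z up, the work surface at z = 0. Lengths are in m, angles in rad, forces in N, time in s.
With the tool pointing down it reaches from about 0.225 to 0.725 m from the base axis. Payload 3.1 kg.
Tool frame: the origin (TCP) lies where the fingers leave the gripper's body, on its centre line; the fingertips stand 73 mm ahead of it and the grasp point (between the pads) lies 54 mm ahead of it; z points along the fingers, y is the direction in which the jaws open and shut (so a half turn about z gives the same grasp; the last joint's range is limited). The gripper opens to 85 mm and grips with 20 to 120 N. Pads are 22 mm wide; open, the fingers measure 114 mm over their backs; the gripper's body (76 mm by 85 mm) begins 54 mm behind the grasp point. The pads swing forward as they close: fully open they stand 13 mm farther back than shut.
Start: joints at [1.078, 0.048, 0.099, 1.622, 0, 1.443], TCP at [0.187, 0.49, 0.304] pointing down, gripper open.
Joint ranges: [-2.91, 2.91], [-0.99, 1.94], [-1.21, 1.42], [-2.12, 2.29], [-1.49, 1.47], [-3.14, 3.14]. Speed limits (rad/s): [2.79, 2.79, 3.14, 3.14, 3.14, 3.14].

INTERFACE

Orientations are given as a 3x3 rotation matrix whose columns are the frame's x, y, z axes.
In Python, from bench import ctrl gives the robot as it stands.
- The arm moves only by the tool arm_command, never from a script. Its argument "targets" is text: rows parted by semicolons, each of 7 numbers parted by spaces: the closure, from 0 (fully open) to 1 (shut), then the shift along the tool's x, y, z in units of 0.12 m (1.0 is 0.12 m), then the turn, a rotation vector about the tool's x, y, z in units of 360 degrees (1.0 is 360 degrees). In form: jaw x y z rx ry rz; .... A call has 1 to 8 rows; each row is the pose to reach, as a shift and turn from the pose commanded when the call began, along the tool's axes at that moment, turning the shorter way round; what a row does not reach only later rows make up. A row lasts 1/8 s, in which the tool goes at most 62.5 mm and 10.7 degrees, less where a joint would pass 70% of its speed; a pose out of reach is approached as far as the arm can. A call with a number of a shift or a turn outside -1 to 1 is refused whole. A call with a gripper value outside its range is refused whole. The fingers move at their own pace and stop on an object; "newtons" is the grip in N (left out, the last holds). Time passes only in rows, so rows that repeat a pose let the fingers close. It gives the time, the measured TCP pose, the force and the opening at its end, in the units of the state.
- ctrl.state(): the state, without advancing time (a new reading comes with each control period).
- ctrl.grab_frame(name): name is "scene" or "top"; returns a dict with "pixels" (480x640x3 uint8, blue, green, red), "vertical_fov" (degrees; the focal length in pixels is half the picture's height over the tangent of half this angle, whatever the lens; pixels are square), "cx", "cy" (the principal point, pixels), "dist_coeffs" ([k1, k2, p1, p2, k3] as OpenCV has them; the pictures are not rectified), "rvec" (rotation vector, rad) and "tvec" (3), from world to camera coordinates, as OpenCV has them. Camera axes: x right, y down, z forward; pixel columns grow to the right and rows downward; lengths in m; the calibration is good to about 2 mm. A picture is of the moment at which its call begins. There is no depth.
- ctrl.sign_off(): hands the job in, once; it reports no verdict.
Trained networks look in the newest picture that a camera, given by its name, has taken for a name from the list of things; names that differ only in an ending like _2 or _b are one class to them, and where a whole thing is asked for, a point or a joint stands for the part that bears it (a point fixed in the world has none). Each returns a list of dicts, best first, with "score" (0 to 1); they miss things now and then, are a little off and sometimes report something else, mostly with a low value. They report only what shows in the picture. A call takes as long as a camera call. They do not tell look-alikes from the thing itself.
- ctrl.boxes_of(target, camera): "box" ([left, top, width, height] in pixels, round what is visible of it).
- ctrl.cut_out(target, camera): "mask" (480x640 bool, what is visible of it) and "box" ([left, top, width, height] in pixels, round what is visible of it).
- ctrl.landmark_of(target, camera): "uv" ([column, row] in pixels: a listed point, or the origin of a listed thing).
The state is a dict: "t": time; "qpos": joint angles; "joint_vel": joint speeds; "effort": joint torques, N m; "ee_pos": TCP position; "eef_rot": TCP orientation; "contact_force": force on the tool from outside, world axes, zero at the start; "ft_torque": the same for the moment, N m; "gripper_width": opening from 0.0 (shut) to 1.0 (fully open).
Only numpy, scipy, OpenCV 4.12 (cv2) and the standard library are available. Lean on these libraries where they do the work, as an engineer would, in place of code of your own. Each camera call takes 0.05 s, during which the arm holds its last target.

TASK

Bake the damp out of the salvaged coils: take the steel pot off the hotplate and stand it upright in the middle of the cork mat, and put every copper-wound part on the bench into the steel basket while the basket is still on the bench. Then lift the loaded basket by its arch handle onto the hotplate, squarely in the middle of the plate with its long side across the plate's width, and only then turn the hotplate's dial to 100. Leave everything else on the bench where it is, and let go of everything at the end.

Things in the scene. Friction and masses are not known exactly. Their poses are not given: they have to be found in the camera images.
- hotplate: Fixed white bench hotplate, 330 (its x) x 240 (y) x 60 mm high; origin: centre of its underside, on the bench. +x points from the black control deck (near the robot, 61 mm above the bench; dial axis at x = -105 mm) to the aluminium heating plate, 190 (x) x 220 (y) mm, centred at x = +60 mm, its top 70 mm above the bench.
- plate_top (a point): Centre of the heating plate's top face, with the hotplate's axes.
- dial (a joint): Dial angle, 0 to 4.712 rad, growing clockwise seen from above; stays where left (friction 0.04 N m). Eleven white marks for 0 to 200 C in steps of 20, 0.471 rad apart; 0, 100 and 200 are longer and thicker. 0 C is at 0 rad, 100 C at 2.356 (pointer straight along the hotplate's +x, to the plate), 0 C lies 135 degrees anticlockwise of that. Starts between 0 and 0.9.
- dial_grip (a point): Point on the dial's vertical axis, in its bar grip, 8 mm below the top. Its x axis points along the bar to the pointer end (white line on that half of the bar's top and down that end). The black bar is 40 mm long, 12 thick, 22 high, its top 89.5 mm above the bench, on a round skirt 42 mm across with its top 67.5 mm above the bench.
- pot: Empty steel dipping pot, loose (170 g), at first on the heating plate: 84 mm across, 78 high, wall 3. Origin: centre of its underside. D-shaped strap handle at its +x, 12 mm thick (along y), out to 80 mm from the axis: top strap 61 to 67 and lower strap 21 to 27 mm above the underside, upright strap 74 to 80 mm from the axis. Handle starts towards the robot within 75 degrees.
- cork_mat: Fixed square cork mat, 130 x 130 x 6 mm; origin: centre of its underside, on the bench.
- basket: Open perforated steel basket, loose (300 g, walls and floor 3 mm): 200 (x, long) x 170 (y) x 45 mm high. Origin: centre of its underside. Fixed arch handle lengthwise over the middle, in its x-z plane: 6 mm wire up the middle of both end walls to a level black grip 64 mm long (x), 12 thick (y), 14 high, centred 88 mm above the underside. Starts on the bench, its x roughly along world x.
- toroid_large: Ring-shaped choke wound with copper, lying flat: 46 mm across, hole about 18 mm, 20 mm high. Loose copper-wound part to be baked; may be absent. Origin: centre of its underside as it stands, z up.
- toroid_small: Ring-shaped choke wound with copper, lying flat: 34 mm across, hole about 14 mm, 14 mm high. Loose copper-wound part to be baked; may be absent. Origin: centre of its underside as it stands, z up.
- transformer: Small transformer: dark laminated core 42 (its x) x 20 x 34 mm high, with a winding 24 (x) x 34 (its y) x 24 mm through it and white bobbin cheeks on its y sides (30 wide, 36 mm over both). Loose copper-wound part to be baked; may be absent. Origin: centre of its underside as it stands, z up.
- drum_choke: Spool-shaped choke standing upright: two black flanges 36 mm across, copper winding 31 mm across between them, 34 mm high. Loose copper-wound part to be baked; may be absent. Origin: centre of its underside as it stands, z up.
- bobbin_coil: Lying bobbin coil: two square black end cheeks 24 x 24 mm, 46 mm apart over all along its x, copper winding 20 mm across between them, 24 mm high. Loose copper-wound part to be baked; may be absent. Origin: centre of its underside as it stands, z up.
- solder_reel: Small white reel of silvery solder wire, standing upright, 44 mm across, 40 mm high, among the coils; no copper, not to be baked. Bystander, to be left where it is. Origin: centre of its underside.
- tape_roll: Roll of amber tape lying flat, 76 mm across, 18 mm high, behind the basket. Bystander, to be left where it is. Origin: centre of its underside.
- flux_bottle: Small amber bottle, 32 mm across, 75 mm high, near the robot. Bystander, to be left where it is. Origin: centre of its underside.
- tweezers: Steel tweezers, 130 mm long, 9 mm high, lying near the robot's right. Bystander, to be left where it is. Origin: centre of its underside.
- screwdriver: Black-handled screwdriver, 170 mm long, lying behind the hotplate. Bystander, to be left where it is. Origin: centre of its underside.
Not all that is in view belongs to the job. Leave any green or red look-alike of the toroid_large alone.

How it is judged:
By the outcome, as a careful person would: the job done as asked, in the order asked, and still so for the second after the job is handed in, with the robot touching nothing.
Of toroid_large, toroid_small, transformer, drum_choke, bobbin_coil only 3 to 5 are there at a start; the rules pass over those that are not, and their reading is None.
At some moment in a run one of toroid_large, toroid_small, transformer, drum_choke, bobbin_coil, pot, basket may be knocked a few centimetres aside while the robot is not near it.
Once in a run the grip may slacken for a moment while it holds something.
It also fails if it takes over 210 s, if anything falls off the work surface, if the arm or the gripper's body presses on something with over 40 N, if the wrist force passes 120 N, or if a joint passes its speed limit or range.

## Working session

There is one attempt and no reset: what is moved stays moved. The work goes in short steps, Python scripts to look and compute and a tool call to move; the robot and the scene stay as the last step left them, time stands still between calls to the robot, and variables do not carry over. Pictures are saved under pics/ and viewed, and the job is handed in when it is done.

Besides the shell and the picture viewer there is one more tool, called as name(argument=value, ...) on one line, values as JSON. arm_command: Moves the arm, as the interface text tells. Its arguments: {"type":"object","properties":{"targets":{"type":"string"},"newtons":{"type":"number"}},"required":["targets"]}

```bash
mkdir -p pics; ls
cat > h.py <<'E'
import numpy as np,cv2
from bench import ctrl
def cam(f):
    h=480;fl=h/2/np.tan(np.radians(f["vertical_fov"])/2)
    K=np.array([[fl,0,f["cx"]],[0,fl,f["cy"]],[0,0,1.]])
    return K,np.array(f["dist_coeffs"],float),np.array(f["rvec"],float).reshape(3),np.array(f["tvec"],float).reshape(3)
def ray(f,uv,z):
    K,d,r,t=cam(f);n=cv2.undistortPoints(np.array(uv,float).reshape(-1,1,2),K,d).reshape(-1,2)
    R=cv2.Rodrigues(r)[0];c=-R.T@t
    D=np.c_[n,np.ones(len(n))]@R
    return c+D*((z-c[2])/D[:,2])[:,None]
def proj(f,P):
    K,d,r,t=cam(f);return cv2.projectPoints(np.array(P,float).reshape(-1,1,3),r,t,K,d)[0].reshape(-1,2)
E
python3 - <<'E'
from h import *
for n in("scene","top"):
    f=ctrl.grab_frame(n);cv2.imwrite(f"pics/{n}0.png",f["pixels"]);K,d,r,t=cam(f);print(n,K[0,0],d,-cv2.Rodrigues(r)[0].T@t)
    for o in"hotplate pot cork_mat basket toroid_large toroid_small transformer drum_choke bobbin_coil solder_reel dial_grip".split():
        print(o,[(np.round(x["uv"]).tolist(),round(x["score"],2),np.round(ray(f,x["uv"],0)[0][:2],3).tolist()) for x in ctrl.landmark_of(o,n)])
print(ctrl.state())
E
```

```text
pics
scene 531.1060510216355 [0.05154719 0.         0.         0.         0.        ] [1.36150004 0.55238107 0.76055144]
hotplate [([264.0, 241.0], 0.69, [0.52, -0.208]), ([448.0, 326.0], 0.59, [0.555, 0.304])]
pot [([230.0, 232.0], 0.77, [0.536, -0.31])]
cork_mat [([189.0, 211.0], 0.84, [0.518, -0.481])]
basket [([375.0, 288.0], 0.66, [0.532, 0.122])]
toroid_large [([470.0, 371.0], 0.9, [0.645, 0.385]), ([365.0, 347.0], 0.71, [0.7, 0.194]), ([450.0, 326.0], 0.58, [0.554, 0.309])]
toroid_small [([518.0, 308.0], 0.59, [0.424, 0.403])]
transformer [([465.0, 298.0], 0.89, [0.452, 0.301]), ([479.0, 269.0], 0.7, [0.339, 0.289]), ([257.0, 196.0], 0.54, [0.351, -0.374])]
drum_choke [([491.0, 340.0], 0.9, [0.548, 0.39])]
bobbin_coil [([480.0, 269.0], 0.61, [0.338, 0.29]), ([264.0, 243.0], 0.43, [0.529, -0.202])]
solder_reel [([425.0, 349.0], 0.72, [0.64, 0.293])]
dial_grip [([293.0, 197.0], 0.57, [0.296, -0.282])]
top 585.040333556153 [-0.10353674  0.          0.          0.          0.        ] [ 0.45274567 -0.01670619  1.44682293]
hotplate [([406.0, 245.0], 0.75, [0.524, -0.202]), ([509.0,
[... 784 characters left out ...]
199875e+00,
       -2.53243678e-05,  1.44297571e+00]), 'joint_vel': array([ 0.00104864,  0.00025111, -0.00066227,  0.00021292, -0.00091264,
        0.00252395]), 'effort': array([ 6.96778648e-05, -3.38655567e+01,  3.20156050e+01,  1.56180733e-03,
        7.04987360e-05,  1.28653344e-06]), 'ee_pos': array([0.18731893, 0.49043854, 0.3039257 ]), 'eef_rot': array([[-9.34199507e-01,  3.56751005e-01,  3.41516583e-05],
       [ 3.56751006e-01,  9.34199508e-01,  1.00792507e-05],
       [-2.83086795e-05,  2.15996695e-05, -9.99999999e-01]]), 'contact_force': array([-0.50303227,  0.01844574, -0.03459787]), 'ft_torque': array([ 0.00968495, -0.02547619, -0.02087758]), 'gripper_width': 1.0002981998910299}
```

View pics/scene0.png

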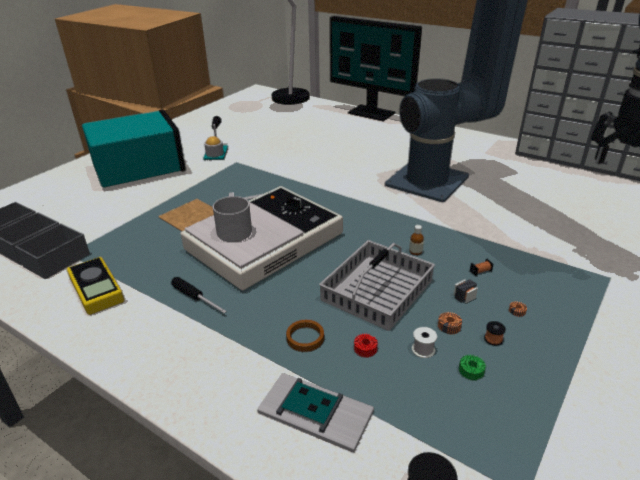

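View pics/top0.png

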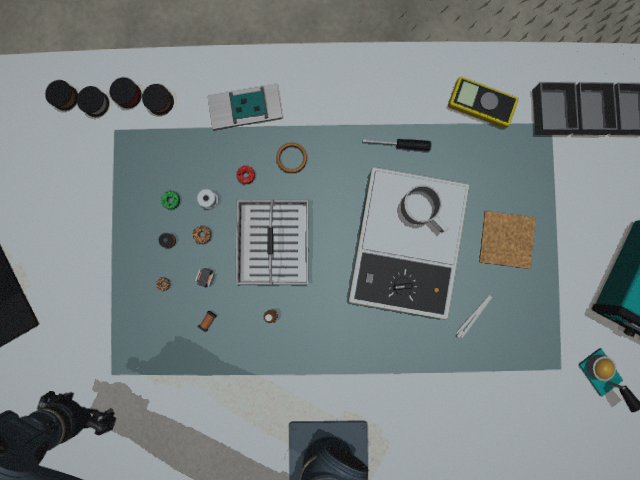

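The five coils are in the top view: the copper toroid_large (201,235), the drum (167,240), toroid_small (163,283), the transformer (205,277) and the bobbin (207,321). The green (170,200) and red (246,175) rings are look-alikes and (207,199) is the solder reel, so I leave those. The pot's handle points toward the robot's right, at (437,230). The mat is at (508,240) and the dial at (402,286). I'll take enlarged crops to confirm.

Run:
```python
from h import *
f=ctrl.grab_frame("top");im=f["pixels"]
cv2.imwrite("pics/cropA.png",cv2.resize(im[155:345,135:325],(800,800*190//190),interpolation=cv2.INTER_CUBIC)[:600] if 0 else cv2.resize(im[155:345,135:325],(600,600),interpolation=cv2.INTER_CUBIC))
cv2.imwrite("pics/cropB.png",cv2.resize(im[155:335,340:550],(700,600),interpolation=cv2.INTER_CUBIC))
H=dict(pot=.148,cork_mat=.006,basket=.045,toroid_large=.01,toroid_small=.007,transformer=.034,drum_choke=.034,bobbin_coil=.012,hotplate=.06)
for o,z in H.items():
    for x in ctrl.cut_out(o,"top")[:3]:
        c=cv2.findContours(x["mask"].astype(np.uint8),0,1)[0];c=max(c,key=cv2.contourArea)
        P=ray(f,c.reshape(-1,2),z)[:,:2]*1000
        r=cv2.minAreaRect(P.astype(np.float32));print(o,round(x["score"],2),x["box"],np.round(P.mean(0)),[np.round(a).tolist() for a in r])
```

```text
pot 0.59 [401.8, 186.2, 49.4, 44.1] [ 598. -226.] [[594.0, -221.0], [115.0, 92.0], 13.0]
cork_mat 0.92 [482.9, 211.0, 53.8, 58.7] [ 535. -452.] [[535.0, -453.0], [130.0, 129.0], 82.0]
basket 0.8 [235.6, 196.1, 73.4, 87.8] [537. 128.] [[538.0, 128.0], [177.0, 207.0], 89.0]
toroid_large 0.69 [237.7, 168.0, 16.1, 16.1] [706. 196.] [[705.0, 197.0], [45.0, 40.0], 89.0]
toroid_large 0.59 [160.9, 190.8, 19.4, 18.5] [644. 384.] [[644.0, 384.0], [44.0, 43.0], 89.0]
toroid_large 0.5 [190.1, 228.7, 21.8, 15.7] [559. 305.] [[559.0, 304.0], [46.0, 43.0], 63.0]
transformer 0.52 [197.0, 270.2, 19.6, 18.1] [452. 291.] [[452.0, 291.0], [40.0, 43.0], 69.0]
drum_choke 0.6 [161.4, 233.9, 15.8, 11.6] [544. 384.] [[543.0, 385.0], [40.0, 34.0], 89.0]
bobbin_coil 0.68 [195.2, 314.1, 20.9, 17.3] [344. 291.] [[344.0, 292.0], [21.0, 48.0], 57.0]
hotplate 0.62 [348.6, 165.8, 118.6, 153.1] [ 527. -200.] [[528.0, -199.0], [242.0, 331.0], 79.0]
```

Run:
```python
from h import *
f=ctrl.grab_frame("scene");im=f["pixels"]
cv2.imwrite("pics/cropC.png",cv2.resize(im[230:400,310:550],(800,567),interpolation=cv2.INTER_CUBIC))
```

```text
(no output)
```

View pics/cropA.png

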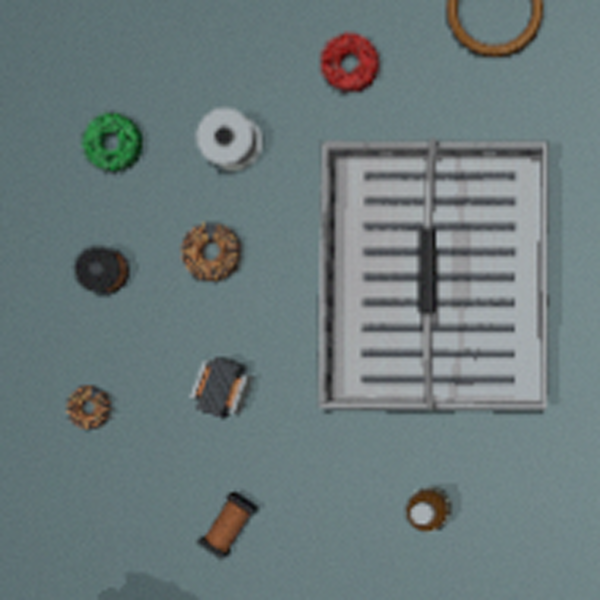

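View pics/cropB.png

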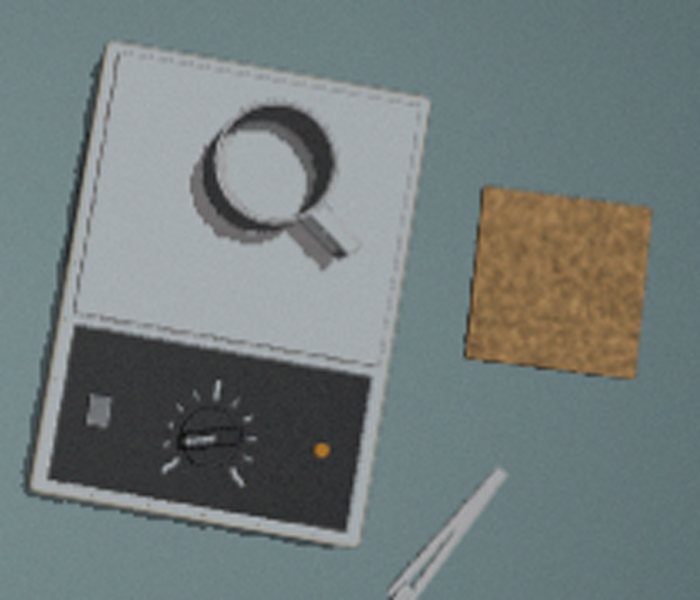

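View pics/cropC.png

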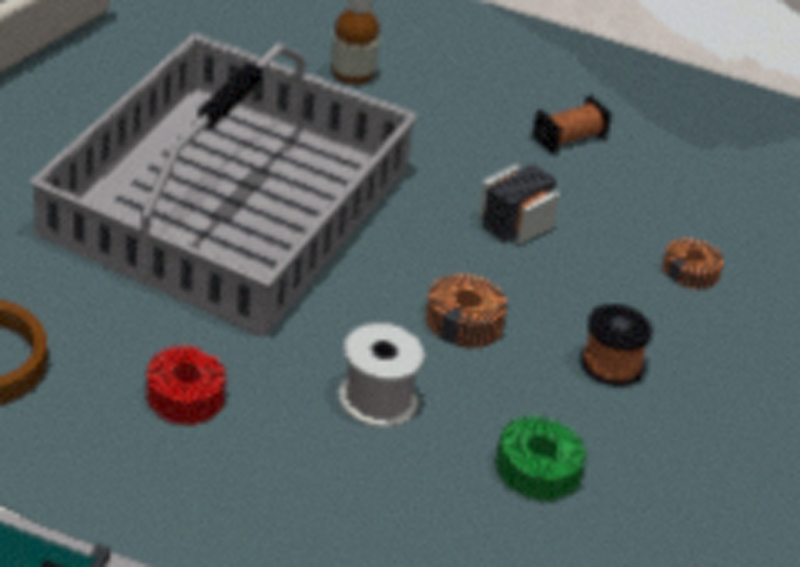

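The crops confirm it: the copper ring at cropA (211,252) has the natural copper winding, while (112,142) is green and (350,62) is red. Next I'll overlay wireframes to refine the poses.

```bash
cat > model.py <<'E'
from h import *
def circ(r,z,n=40):
    a=np.linspace(0,2*np.pi,n);return np.c_[r*np.cos(a),r*np.sin(a),0*a+z]
def rect(x0,x1,y0,y1,z):return np.array([[x0,y0,z],[x1,y0,z],[x1,y1,z],[x0,y1,z],[x0,y0,z]])
def W(L,x,y,yaw,z=0):
    c,s=np.cos(np.radians(yaw)),np.sin(np.radians(yaw));R=np.array([[c,-s,0],[s,c,0],[0,0,1]]);return L@R.T+[x,y,z]
M=dict(
hotplate=[rect(-.165,.165,-.12,.12,.06),rect(-.035,.155,-.11,.11,.07),circ(.021,.0675)+[-.105,0,0]],
pot=[circ(.042,.078),circ(.042,0),rect(.042,.08,-.006,.006,.067)],
cork_mat=[rect(-.065,.065,-.065,.065,.006)],
basket=[rect(-.1,.1,-.085,.085,.045),rect(-.1,.1,-.085,.085,0),rect(-.032,.032,-.006,.006,.095)],
toroid_large=[circ(.023,.02),circ(.023,0)],toroid_small=[circ(.017,.014),circ(.017,0)],
transformer=[rect(-.021,.021,-.01,.01,.034),rect(-.021,.021,-.01,.01,0),rect(-.015,.015,-.018,.018,.029)],
drum_choke=[circ(.018,.034),circ(.018,0)],bobbin_coil=[rect(-.023,.023,-.012,.012,.024),rect(-.023,.023,-.012,.012,0)])
def draw(f,poses,s,box,fn):
    x0,y0,x1,y1=box
    im=cv2.resize(f["pixels"][y0:y1,x0:x1],None,fx=s,fy=s,interpolation=cv2.INTER_CUBIC)
    for o,p in poses.items():
        for L in M[o]:
            q=(proj(f,W(L,*p))-[x0,y0]+.5)*s
            cv2.polylines(im,[np.round(q*16).astype(int)],False,(0,255,255),1,cv2.LINE_AA,4)
    cv2.imwrite(fn,im)
E
cat > p0.py <<'E'
from model import *
P=dict(hotplate=(.528,-.199,-11),pot=(.612,-.222,-130,.07),cork_mat=(.535,-.453,-8),basket=(.538,.128,0),
toroid_large=(.554,.309,0),toroid_small=(.439,.4,0),transformer=(.452,.292,-20),drum_choke=(.541,.386,0),bobbin_coil=(.344,.292,-31))
E
python3 - <<'E'
from p0 import *
A=lambda L:[((a/3.158+135-.34),(b/3.158+155-.34)) for a,b in L]
B=lambda L:[((a/3.333+340-.35),(b/3.333+155-.35)) for a,b in L]
f=ctrl.grab_frame("top");g=ctrl.grab_frame("scene")
r=lambda uv,z:print(np.round(ray(f,uv,z)[:,:2]*1000,1).tolist())
r(B([(110,42),(430,97),(357,547),(33,490)]),.06)
r(A([(322,143),(548,143),(548,408),(322,408)]),.045)
r(B([(269,168)]),.148);r(B([(350,250)]),.137)
r(A([(211,252)]),.018);r(A([(89,408)]),.012);r(A([(101,269)]),.034)
r(A([(243,500),(215,548)]),.02)
draw(f,P,4,(135,155,325,345)and(150,180,320,335),"pics/ovA.png")
draw(f,P,3.6,(340,160,550,326),"pics/ovB.png")
draw(g,P,3.3,(310,230,550,400),"pics/ovC.png")
draw(g,P,3.8,(150,180,355,300),"pics/ovD.png")
E
```

```text
[[710.2, -117.8], [667.5, -348.1], [346.6, -286.5], [390.4, -57.4]]
[[637.7, 211.9], [635.2, 38.3], [433.3, 40.4], [435.1, 212.2]]
[[606.9, -216.5]]
[[551.9, -271.7]]
[[557.0, 303.6]]
[[436.2, 401.6]]
[[543.7, 386.3]]
[[364.4, 278.1], [327.6, 300.1]]
```

View pics/ovA.png

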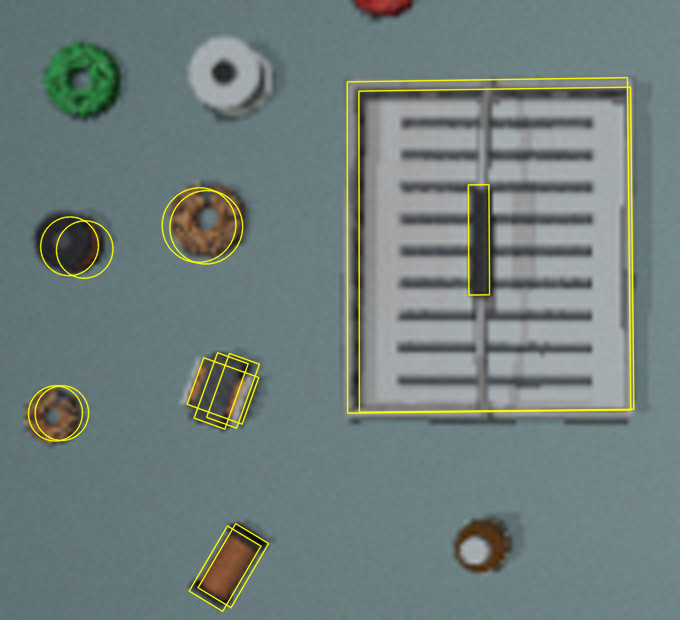

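View pics/ovB.png

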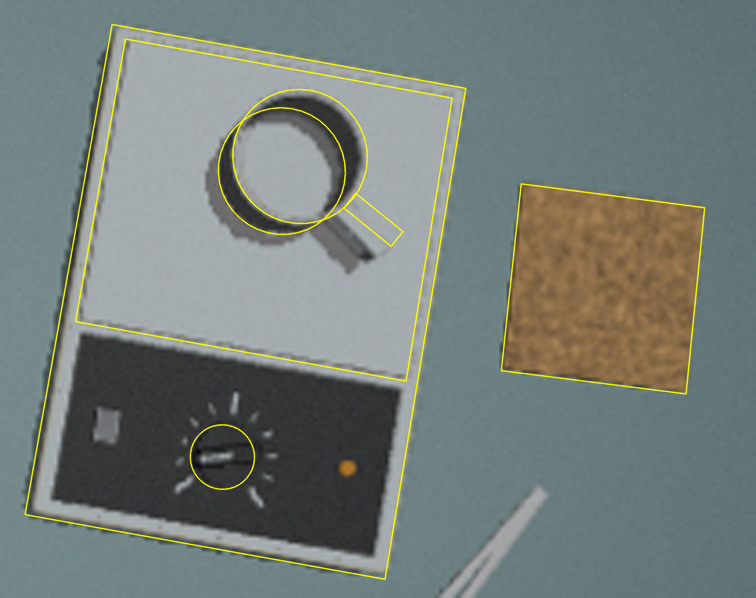

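View pics/ovC.png

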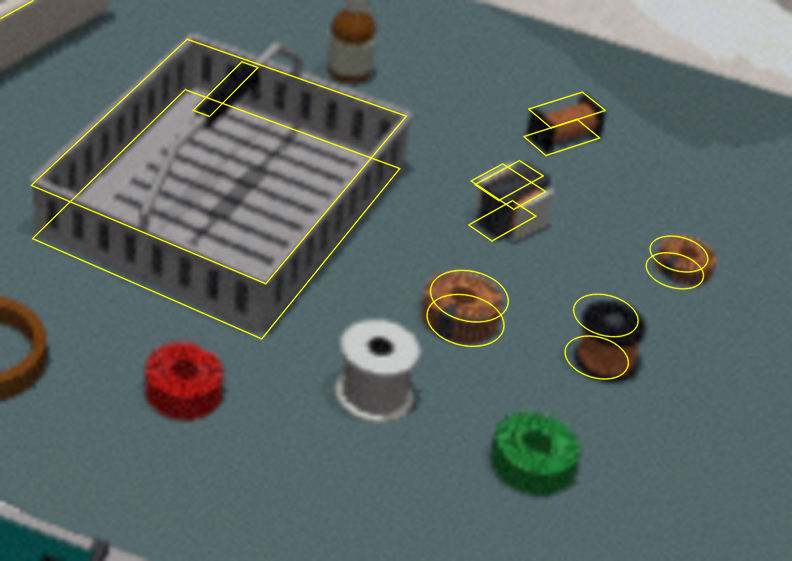

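View pics/ovD.png

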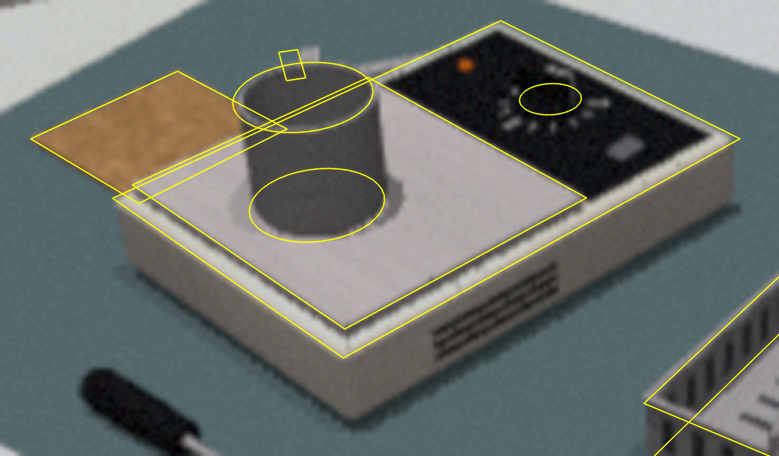

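```bash
cat > plan.py <<'E'
import sys
from h import *
from scipy.spatial.transform import Rotation as Rt
# usage: plan.py "jaw x y z yaw [step_mm]" ...   ; jaw 'wN' rows hold: "h jaw n"
def Rd(yaw): # tool y at yaw, z down
    a=np.radians(yaw);y=np.array([np.cos(a),np.sin(a),0]);z=np.array([0,0,-1.]);return np.c_[np.cross(y,z),y,z]
s=ctrl.state();p=np.array(s["ee_pos"]);R=np.array(s["eef_rot"])
if __name__=="__main__":
    yaw=np.degrees(np.arctan2(R[1,1],R[0,1]));print("at",np.round(p,4),"yaw",round(yaw,1),"t",s["t"],"grip",round(s["gripper_width"],3),"q6",round(s["qpos"][5],2),"F",np.round(s["contact_force"],1))
    cur=np.r_[p,yaw];rows=[]
    for a in sys.argv[1:]:
        v=a.split()
        if v[0]=="h": rows+= [(float(v[1]),cur.copy())]*int(v[2]);continue
        v=list(map(float,v));st=v[5] if len(v)>5 else 45;T=np.array(v[1:5])
        d=T[3]-cur[3];d=(d+180)%360-180;T[3]=cur[3]+d
        n=max(1,int(np.ceil(max(np.linalg.norm(T[:3]-cur[:3])*1000/st,abs(d)/9.5))))
        rows+=[(v[0],cur+(T-cur)*k/n) for k in range(1,n+1)];cur=T
    b=p.copy();B=R.copy();call=[];last=None
    def flush():
        global call;print("; ".join(call));call=[]
    i=0
    while i<len(rows):
        j,w=rows[i]
        sh=B.T@(w[:3]-b)/.12;rv=Rt.from_matrix(B.T@Rd(w[3])).as_rotvec()/(2*np.pi)
        if len(call)==8 or np.abs(sh).max()>1: flush();b=last[0];B=last[1];continue
        sh=np.round(sh,3)+0.;rv=np.round(rv,3)+0.
        call.append(" ".join("%g"%q for q in [j,*sh,*rv]))
        last=(b+B@sh*.12,B@Rt.from_rotvec(rv*2*np.pi).as_matrix());i+=1
    flush()
E
python3 plan.py "0.5 .345 .292 .15 59" "0.5 .345 .292 .077 59 30" "0.5 .345 .292 .075 59"
```

```text
at [0.1873 0.4905 0.3039] yaw 69.1 t 1.85 grip 1.003 q6 1.44 F [0.5 0.5 0.2]
0.5 -0.26 -0.154 0.183 0 0 0.004; 0.5 -0.519 -0.307 0.366 0 0 0.008; 0.5 -0.779 -0.461 0.55 0 0 0.012
0.5 -0.271 -0.134 0.183 0 0 0.004; 0.5 -0.541 -0.268 0.366 0 0 0.008; 0.5 -0.812 -0.401 0.549 0 0 0.012
0.5 -0.279 -0.113 0.184 0 0 0.004; 0.5 -0.279 -0.113 0.386 0 0 0.004; 0.5 -0.279 -0.113 0.589 0 0 0.004; 0.5 -0.279 -0.113 0.792 0 0 0.004; 0.5 -0.279 -0.113 0.809 0 0 0.004
```

arm_command(targets="0.5 -0.26 -0.15 0.18 0 0 0.004; 0.5 -0.52 -0.31 0.37 0 0 0.008; 0.5 -0.78 -0.46 0.55 0 0 0.012", newtons=60)

```text
t: 2.22
ee_pos: [0.2555, 0.4047, 0.2373]
eef_rot: [[-0.905, 0.426, 0.0], [0.426, 0.905, 0.0], [-0.0, 0.0, -1.0]]
contact_force: [1.1, 0.2, 0.2]
gripper_width: 0.502
```

arm_command(targets="0.5 -0.27 -0.135 0.18 0 0 0.004; 0.5 -0.54 -0.27 0.37 0 0 0.008; 0.5 -0.81 -0.4 0.55 0 0 0.012; 0.5 -1 -0.5 0.6 0 0 0.015; 0.5 -1 -0.5 0.6 0 0 0.015")

```text
t: 2.85
ee_pos: [0.3384, 0.2988, 0.1652]
eef_rot: [[-0.859, 0.512, -0.001], [0.512, 0.859, -0.001], [0.001, -0.001, -1.0]]
contact_force: [-1.1, 0.1, -0.6]
gripper_width: 0.498
```

```bash
python3 plan.py "0.5 .345 .292 .11 59" "0.5 .345 .292 .075 59 25" "h 1 5" "1 .345 .292 .22 59"
python3 - <<'E'
from h import *
f=ctrl.grab_frame("top");cv2.imwrite("pics/t1.png",cv2.resize(f["pixels"][250:370,120:300],None,fx=4,fy=4))
E
```

```text
at [0.3384 0.2988 0.1652] yaw 59.2 t 2.85 grip 0.498 q6 1.11 F [-1.1  0.1 -0.6]
0.5 -0.038 -0.01 0.23 0 0 0; 0.5 -0.077 -0.02 0.46 0 0 0.001; 0.5 -0.077 -0.02 0.606 0 0 0.001; 0.5 -0.077 -0.019 0.752 0 0 0.001; 1 -0.077 -0.019 0.752 0 0 0.001; 1 -0.077 -0.019 0.752 0 0 0.001; 1 -0.077 -0.019 0.752 0 0 0.001; 1 -0.077 -0.019 0.752 0 0 0.001
1 0 0 0 0 0 0; 1 0 -0.001 -0.302 0 0 0; 1 0.001 -0.001 -0.605 0 0 0; 1 0.001 -0.002 -0.907 0 0 0
1 0 0 -0.302 0 0 0
```

View pics/t1.png

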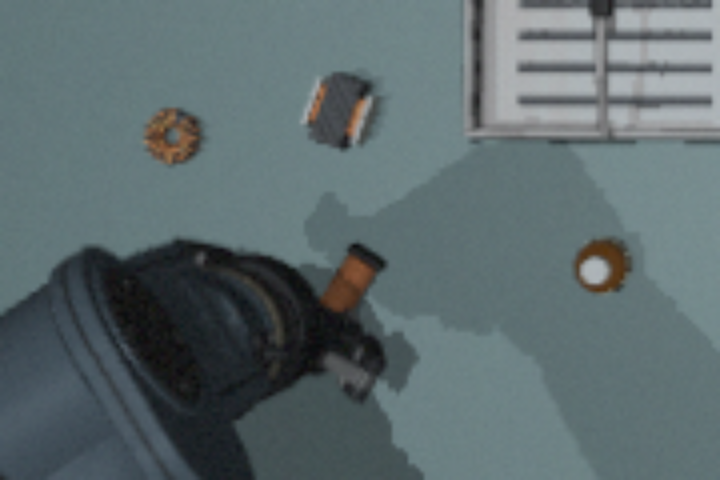

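The gripper stands over the bobbin, which lies at (350,285) in the crop with the fingers either side of it. I'll descend and grip.

arm_command(targets="0.5 -0.04 -0.01 0.23 0 0 0; 0.5 -0.08 -0.02 0.46 0 0 0; 0.5 -0.08 -0.02 0.61 0 0 0; 0.5 -0.08 -0.02 0.75 0 0 0; 1 -0.08 -0.02 0.75 0 0 0; 1 -0.08 -0.02 0.75 0 0 0; 1 -0.08 -0.02 0.75 0 0 0; 1 -0.08 -0.02 0.75 0 0 0")

```text
t: 3.9
ee_pos: [0.3455, 0.2934, 0.0766]
eef_rot: [[-0.861, 0.509, 0.001], [0.509, 0.861, 0.001], [-0.001, 0.001, -1.0]]
contact_force: [0.9, -0.2, -0.6]
gripper_width: 0.211
```

arm_command(targets="1 0 0 0 0 0 0; 1 0 0 -0.3 0 0 0; 1 0 0 -0.6 0 0 0; 1 0 0 -0.9 0 0 0; 1 0 0 -0.9 0 0 0")

```text
t: 4.53
ee_pos: [0.3471, 0.2943, 0.1877]
eef_rot: [[-0.861, 0.509, 0.007], [0.509, 0.861, 0.004], [-0.004, 0.007, -1.0]]
contact_force: [0.5, 0.9, -0.9]
gripper_width: 0.211
```

```bash
python3 plan.py "1 .42 .20 .20 35" "1 .6 .075 .20 0" "1 .6 .075 .13 0" "1 .6 .075 .085 0 25" "h .55 3" "0.55 .6 .075 .13 0"
```

```text
at [0.3471 0.2943 0.1877] yaw 59.4 t 4.525 grip 0.211 q6 1.09 F [ 0.5  0.9 -0.9]
1 -0.308 -0.122 -0.034 0.001 0 0.023; 1 -0.616 -0.244 -0.068 0.001 0 0.045; 1 -0.924 -0.366 -0.101 0.001 0 0.068
1 -0.342 0.127 0 0 0 0.019; 1 -0.685 0.253 0.001 0 0 0.039
1 -0.301 0.207 0.001 0 0 0.019; 1 -0.603 0.413 0.002 0 0 0.038; 1 -0.904 0.619 0.003 0 0 0.058; 1 -0.904 0.618 0.294 0 0 0.058; 1 -0.903 0.618 0.586 0 0 0.058; 1 -0.903 0.617 0.773 0 0 0.058; 1 -0.903 0.617 0.961 0 0 0.058; 0.55 -0.903 0.617 0.961 0 0 0.058
0.55 0 0 0 0 0 0; 0.55 0 0 0 0 0 0; 0.55 0 0.001 -0.375 0 0 0
```

arm_command(targets="1 -0.31 -0.12 -0.03 0 0 0.023; 1 -0.62 -0.24 -0.07 0 0 0.045; 1 -0.92 -0.37 -0.1 0 0 0.068")

```text
t: 4.9
ee_pos: [0.4175, 0.1976, 0.1947]
eef_rot: [[-0.569, 0.823, -0.002], [0.823, 0.569, -0.0], [0.001, -0.002, -1.0]]
contact_force: [-0.1, 0.3, -0.7]
gripper_width: 0.203
```

arm_command(targets="1 -0.34 0.125 0 0 0 0.02; 1 -0.68 0.25 0 0 0 0.04")

```text
t: 5.15
ee_pos: [0.4891, 0.1478, 0.1945]
eef_rot: [[-0.346, 0.938, -0.002], [0.938, 0.346, -0.0], [0.001, -0.002, -1.0]]
contact_force: [1.4, -0.3, -0.8]
gripper_width: 0.21
```

```bash
python3 plan.py "1 .6 .075 .20 0" "1 .6 .075 .13 0" "1 .6 .075 .085 0 25" "h 1 1"
```

```text
at [0.4891 0.1478 0.1945] yaw 20.2 t 5.15 grip 0.21 q6 1.38 F [ 1.4 -0.3 -0.8]
1 -0.296 0.219 -0.016 0 0 0.019; 1 -0.593 0.438 -0.032 0 0 0.037; 1 -0.889 0.657 -0.047 0 0 0.056; 1 -0.889 0.658 0.244 0 0 0.056; 1 -0.889 0.658 0.536 0 0 0.056; 1 -0.889 0.659 0.723 0 0 0.056; 1 -0.89 0.659 0.911 0 0 0.056; 1 -0.89 0.659 0.911 0 0 0.056
```

arm_command(targets="1 -0.3 0.22 -0.02 0 0 0.019; 1 -0.6 0.44 -0.03 0 0 0.037; 1 -0.89 0.66 -0.05 0 0 0.056; 1 -0.89 0.66 -0.05 0 0 0.056; 1 -0.89 0.66 0.3 0 0 0.056")

```text
t: 5.78
ee_pos: [0.6028, 0.0765, 0.1625]
eef_rot: [[-0.006, 1.0, 0.007], [1.0, 0.006, 0.001], [0.001, 0.007, -1.0]]
contact_force: [0.8, -0.3, -1.1]
gripper_width: 0.209
```

```bash
python3 plan.py "1 .6 .075 .10 0" "1 .6 .075 .083 0 20" "h 0.6 3" "0.6 .6 .075 .13 0" "0.6 .6 .075 .2 0"
python3 - <<'E'
from h import *
f=ctrl.grab_frame("top");cv2.imwrite("pics/t2.png",cv2.resize(f["pixels"][170:300,200:340],None,fx=4,fy=4))
f=ctrl.grab_frame("scene");cv2.imwrite("pics/s2.png",cv2.resize(f["pixels"][200:360,290:470],None,fx=3.5,fy=3.5))
E
```

```text
at [0.6028 0.0765 0.1625] yaw 0.3 t 5.775 grip 0.209 q6 1.58 F [ 0.8 -0.3 -1.1]
1 -0.006 -0.014 0.26 0.001 0 0; 1 -0.012 -0.027 0.52 0.001 0 0.001; 1 -0.012 -0.028 0.662 0.001 0 0.001; 0.6 -0.012 -0.028 0.662 0.001 0 0.001; 0.6 -0.012 -0.028 0.662 0.001 0 0.001; 0.6 -0.012 -0.028 0.662 0.001 0 0.001; 0.6 -0.012 -0.027 0.466 0.001 0 0.001; 0.6 -0.012 -0.025 0.271 0.001 0 0.001
0.6 0 0 -0.292 0 0 0; 0.6 0 0 -0.584 0 0 0
```

View pics/t2.png

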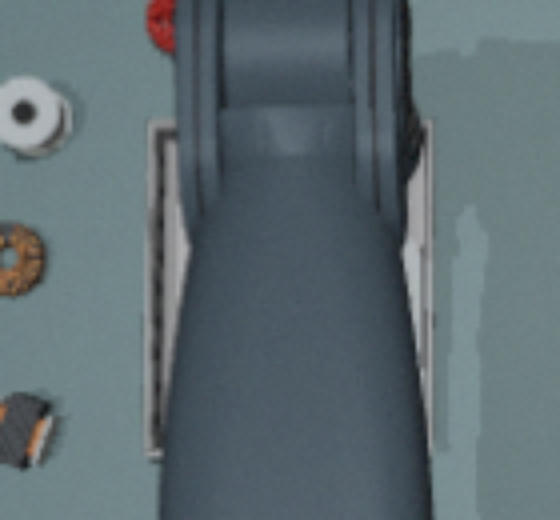

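View pics/s2.png

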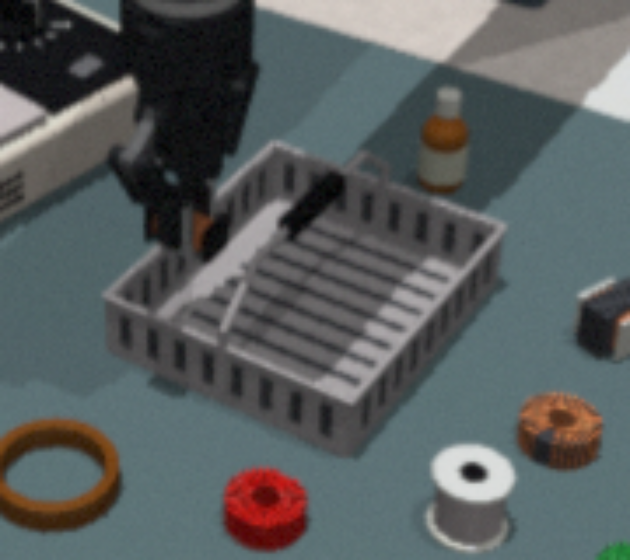

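The bobbin is held over the right half of the basket, at (185,235) in the scene crop, clear of the arch. I'll lower and release it.

arm_command(targets="1 -0.01 -0.03 0.26 0 0 0; 1 -0.01 -0.03 0.5 0 0 0; 1 -0.01 -0.03 0.66 0 0 0; 1 -0.01 -0.03 0.66 0 0 0; 0.68 -0.01 -0.03 0.66 0 0 0; 0.68 -0.01 -0.03 0.66 0 0 0; 0.68 -0.01 -0.03 0.4 0 0 0; 0.68 -0.01 -0.03 0 0 0 0")

```text
t: 6.88
ee_pos: [0.5957, 0.0753, 0.1595]
eef_rot: [[-0.006, 1.0, -0.003], [1.0, 0.006, -0.0], [-0.0, -0.003, -1.0]]
contact_force: [0.5, -0.4, -0.9]
gripper_width: 0.324
```

```bash
python3 plan.py "0.5 .6 .075 .18 0" "0.4 .453 .293 .16 -20" "0.4 .453 .293 .078 -20 30"
```

```text
at [0.5957 0.0753 0.1595] yaw 0.3 t 6.875 grip 0.324 q6 1.58 F [ 0.5 -0.4 -0.9]
0.5 -0.003 0.036 -0.171 -0.001 0 0.001; 0.4 0.301 -0.167 -0.142 -0.001 0 0.01; 0.4 0.605 -0.369 -0.114 -0.001 0 0.019; 0.4 0.909 -0.571 -0.085 -0.001 0 0.029
0.4 0.262 -0.254 0.027 0 0 0.009; 0.4 0.524 -0.509 0.054 0 0 0.018; 0.4 0.787 -0.763 0.081 0 0 0.027; 0.4 0.787 -0.763 0.308 0 0 0.027; 0.4 0.787 -0.764 0.536 0 0 0.027; 0.4 0.787 -0.765 0.764 0 0 0.027
```

arm_command(targets="0.5 0 0.04 -0.17 0 0 0; 0.3 0.3 -0.17 -0.14 0 0 0.01; 0.3 0.6 -0.37 -0.11 0 0 0.02; 0.3 0.91 -0.57 -0.09 0 0 0.03")

```text
t: 7.38
ee_pos: [0.5276, 0.1851, 0.172]
eef_rot: [[0.184, 0.983, 0.002], [0.983, -0.184, 0.001], [0.001, 0.002, -1.0]]
contact_force: [-0.4, 0.9, -0.1]
gripper_width: 0.698
```

arm_command(targets="0.3 0.26 -0.25 0.03 0 0 0.009; 0.3 0.52 -0.51 0.05 0 0 0.018; 0.3 0.79 -0.76 0.08 0 0 0.026; 0.3 0.79 -0.76 0.2 0 0 0.026; 0.3 0.79 -0.76 0.2 0 0 0.026")

```text
t: 8.0
ee_pos: [0.4547, 0.2935, 0.1459]
eef_rot: [[0.338, 0.941, -0.001], [0.941, -0.338, -0.001], [-0.002, -0.001, -1.0]]
contact_force: [-1.0, -0.0, 0.6]
gripper_width: 0.7
```

```bash
python3 plan.py "0.3 .453 .293 .12 -20" "0.3 .453 .293 .078 -20 25" "h 1 4"
python3 - <<'E'
from h import *
f=ctrl.grab_frame("top");cv2.imwrite("pics/t3.png",cv2.resize(f["pixels"][170:330,130:330],None,fx=4,fy=4)[:600])
f=ctrl.grab_frame("scene");cv2.imwrite("pics/s3.png",cv2.resize(f["pixels"][210:380,320:540],None,fx=3.5,fy=3.5))
E
```

```text
at [0.4547 0.2935 0.1459] yaw -19.8 t 8.0 grip 0.7 q6 2.37 F [-1.  -0.   0.6]
0.3 -0.008 -0.012 0.216 0 0 0.001; 0.3 -0.008 -0.012 0.391 0 0 0.001; 0.3 -0.008 -0.012 0.566 0 0 0.001; 1 -0.008 -0.012 0.566 0 0 0.001; 1 -0.008 -0.012 0.566 0 0 0.001; 1 -0.008 -0.012 0.566 0 0 0.001; 1 -0.008 -0.012 0.566 0 0 0.001
```

View pics/t3.png

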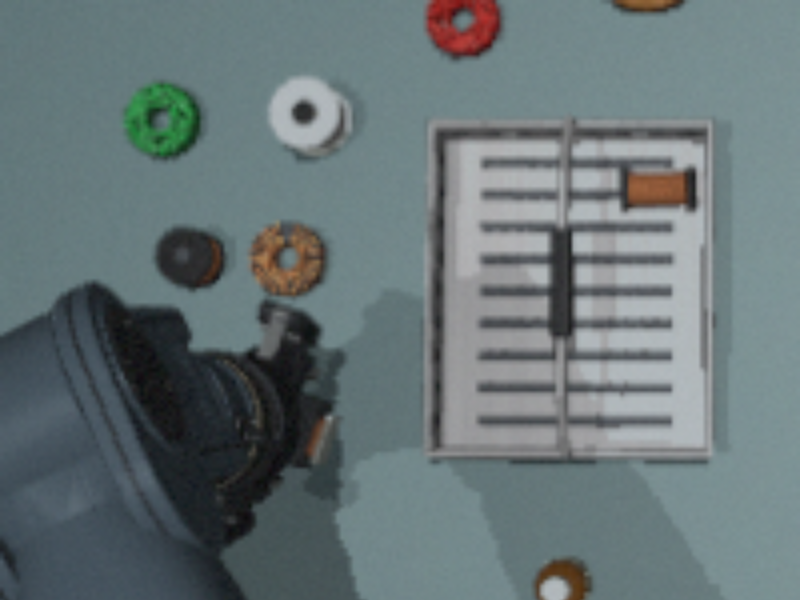

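View pics/s3.png

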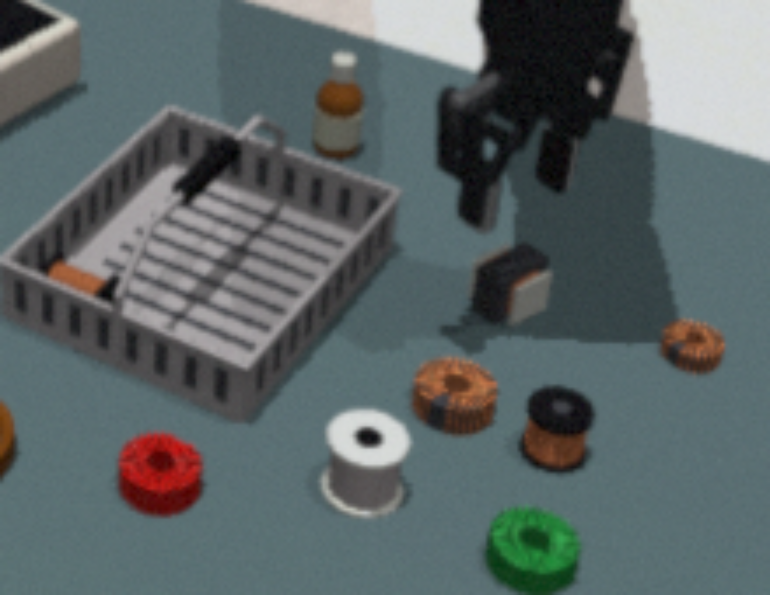

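The bobbin lies in the basket at (658,188). The drum choke was knocked about 2.5 cm to (188,258), closer to the large toroid, so I'll re-measure it before picking it. Now the transformer.

arm_command(targets="0.3 -0.01 -0.01 0.22 0 0 0; 0.3 -0.01 -0.01 0.39 0 0 0; 0.3 -0.01 -0.01 0.57 0 0 0; 1 -0.01 -0.01 0.57 0 0 0; 1 -0.01 -0.01 0.57 0 0 0; 1 -0.01 -0.01 0.57 0 0 0; 1 -0.01 -0.01 0.57 0 0 0; 1 -0.01 -0.01 0.4 0 0 0")

```text
t: 9.1
ee_pos: [0.4524, 0.2926, 0.0974]
eef_rot: [[0.339, 0.941, -0.004], [0.941, -0.339, -0.002], [-0.003, -0.003, -1.0]]
contact_force: [-0.6, -0.2, -0.9]
gripper_width: 0.48
```

```bash
python3 plan.py "1 .453 .293 .2 -20" "1 .478 .074 .2 0" "1 .478 .074 .11 0"
```

```text
at [0.4524 0.2926 0.0974] yaw -19.8 t 9.1 grip 0.48 q6 2.37 F [-0.6 -0.2 -0.9]
1 0.001 0 -0.285 0 0 0; 1 0.002 0.001 -0.57 0 0 0; 1 0.002 0.001 -0.855 0 0 0.001; 1 -0.327 0.164 -0.855 0 0 -0.011; 1 -0.656 0.327 -0.854 0 0 -0.022; 1 -0.985 0.49 -0.854 0 0 -0.033
1 -0.356 0.092 0.001 -0.001 0 -0.011; 1 -0.712 0.183 0.001 -0.001 0 -0.022; 1 -0.711 0.184 0.251 -0.001 0 -0.022; 1 -0.711 0.185 0.501 -0.001 0 -0.022; 1 -0.71 0.186 0.751 -0.001 0 -0.022
```

arm_command(targets="1 0 0 -0.28 0 0 0; 1 0 0 -0.57 0 0 0; 1 0 0 -0.86 0 0 0; 1 -0.33 0.165 -0.86 0 0 -0.011; 1 -0.66 0.33 -0.86 0 0 -0.022; 1 -0.98 0.49 -0.86 0 0 -0.033")

```text
t: 9.85
ee_pos: [0.4694, 0.1616, 0.2026]
eef_rot: [[0.135, 0.991, 0.001], [0.991, -0.135, 0.0], [0.0, 0.001, -1.0]]
contact_force: [1.4, 0.2, -1.9]
gripper_width: 0.479
```

arm_command(targets="1 -0.35 0.1 0 0 0 -0.011; 1 -0.7 0.21 0 0 0 -0.022; 1 -0.71 0.22 0 0 0 -0.022; 1 -0.71 0.22 0.3 0 0 -0.022; 1 -0.71 0.22 0.3 0 0 -0.022")

```text
t: 10.48
ee_pos: [0.4811, 0.0752, 0.1632]
eef_rot: [[0.0, 1.0, -0.007], [1.0, -0.0, 0.0], [0.0, -0.007, -1.0]]
contact_force: [0.1, 0.1, -0.9]
gripper_width: 0.483
```

```bash
python3 plan.py  "1 .482 .074 .12 0" "1 .482 .074 .086 0 20" "h 1 1" "h .42 2" "0.42 .482 .074 .13 0" "0.42 .482 .074 .17 0"
python3 - <<'E'
from h import *
f=ctrl.grab_frame("scene");cv2.imwrite("pics/s4.png",cv2.resize(f["pixels"][200:360,290:470],None,fx=3.5,fy=3.5))
E
```

```text
at [0.4811 0.0752 0.1632] yaw -0.0 t 10.475 grip 0.483 q6 1.59 F [ 0.1  0.1 -0.9]
1 -0.01 0.01 0.36 -0.001 0 0; 1 -0.01 0.011 0.502 -0.001 0 0; 1 -0.01 0.012 0.643 -0.001 0 0; 1 -0.01 0.012 0.643 -0.001 0 0; 0.42 -0.01 0.012 0.643 -0.001 0 0; 0.42 -0.01 0.012 0.643 -0.001 0 0; 0.42 -0.01 0.009 0.277 -0.001 0 0; 0.42 -0.01 0.007 -0.057 -0.001 0 0
```

View pics/s4.png

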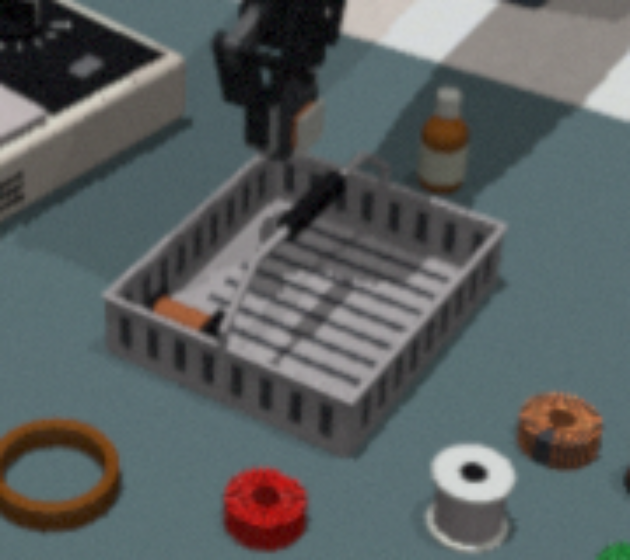

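The transformer is held over the near-right quarter of the basket. I'll lower it.

arm_command(targets="1 -0.01 0.01 0.3 0 0 0; 1 -0.01 0.01 0.5 0 0 0; 1 -0.01 0.01 0.65 0 0 0; 1 -0.01 0.01 0.66 0 0 0; 0.42 -0.01 0.01 0.66 0 0 0; 0.42 -0.01 0.01 0.66 0 0 0; 0.42 -0.01 0.01 0.3 0 0 0; 0.42 -0.01 0.01 -0.06 0 0 0")

```text
t: 11.52
ee_pos: [0.4847, 0.0734, 0.1747]
eef_rot: [[0.001, 1.0, 0.0], [1.0, -0.001, 0.0], [0.0, 0.0, -1.0]]
contact_force: [0.7, -0.1, 0.6]
gripper_width: 0.579
```

```bash
python3 plan.py "0.4 .438 .402 .17 0" "0.4 .438 .402 .12 0"
```

```text
at [0.4847 0.0734 0.1747] yaw -0.0 t 11.525 grip 0.579 q6 1.58 F [ 0.7 -0.1  0.6]
0.4 0.342 -0.049 0.005 0 0 0; 0.4 0.685 -0.098 0.01 0 0 0
0.4 0.342 -0.049 0.005 0 0 0; 0.4 0.684 -0.097 0.009 0 0 0
0.4 0.342 -0.049 0.005 0 0 0; 0.4 0.685 -0.098 0.01 0 0 0
0.4 0.342 -0.049 0.005 0 0 0; 0.4 0.684 -0.098 0.01 0 0 0; 0.4 0.684 -0.098 0.218 0 0 0; 0.4 0.684 -0.098 0.426 0 0 0
```

arm_command(targets="0.4 0.34 -0.05 0 0 0 0; 0.4 0.68 -0.1 0 0 0 0; 0.4 1 -0.14 0 0 0 0")

```text
t: 11.9
ee_pos: [0.4685, 0.1947, 0.1748]
eef_rot: [[0.001, 1.0, 0.003], [1.0, -0.001, 0.001], [0.001, 0.003, -1.0]]
contact_force: [0.4, 0.0, 0.3]
gripper_width: 0.598
```

arm_command(targets="0.4 0.34 -0.05 0 0 0 0; 0.4 0.68 -0.1 0 0 0 0; 0.4 1 -0.14 0 0 0 0")

```text
t: 12.28
ee_pos: [0.4515, 0.3151, 0.1746]
eef_rot: [[0.0, 1.0, 0.002], [1.0, -0.0, 0.001], [0.001, 0.002, -1.0]]
contact_force: [-0.5, 0.4, -0.5]
gripper_width: 0.6
```

arm_command(targets="0.4 0.37 -0.05 0 0 0 0; 0.4 0.74 -0.1 0.1 0 0 0; 0.4 0.74 -0.11 0.2 0 0 0; 0.4 0.74 -0.11 0.2 0 0 0")

```text
t: 12.78
ee_pos: [0.4374, 0.4016, 0.1482]
eef_rot: [[0.0, 1.0, -0.002], [1.0, -0.0, -0.002], [-0.002, -0.002, -1.0]]
contact_force: [-0.0, -0.2, -0.8]
gripper_width: 0.603
```

```bash
python3 plan.py "0.4 .437 .402 .12 0" "0.4 .437 .402 .0745 0 25" "h 1 4"
python3 - <<'E'
from h import *
f=ctrl.grab_frame("top");cv2.imwrite("pics/t5.png",cv2.resize(f["pixels"][180:320,130:320],None,fx=4,fy=4))
f=ctrl.grab_frame("scene");cv2.imwrite("pics/s5.png",cv2.resize(f["pixels"][210:380,320:560],None,fx=3.3,fy=3.3))
E
```

```text
at [0.4374 0.4016 0.1482] yaw -0.0 t 12.775 grip 0.603 q6 2.2 F [-0.  -0.2 -0.8]
0.4 0.004 -0.003 0.235 0 0 0; 0.4 0.004 -0.003 0.424 0 0 0; 0.4 0.005 -0.002 0.614 0 0 0; 1 0.005 -0.002 0.614 0 0 0; 1 0.005 -0.002 0.614 0 0 0; 1 0.005 -0.002 0.614 0 0 0; 1 0.005 -0.002 0.614 0 0 0
```

View pics/t5.png

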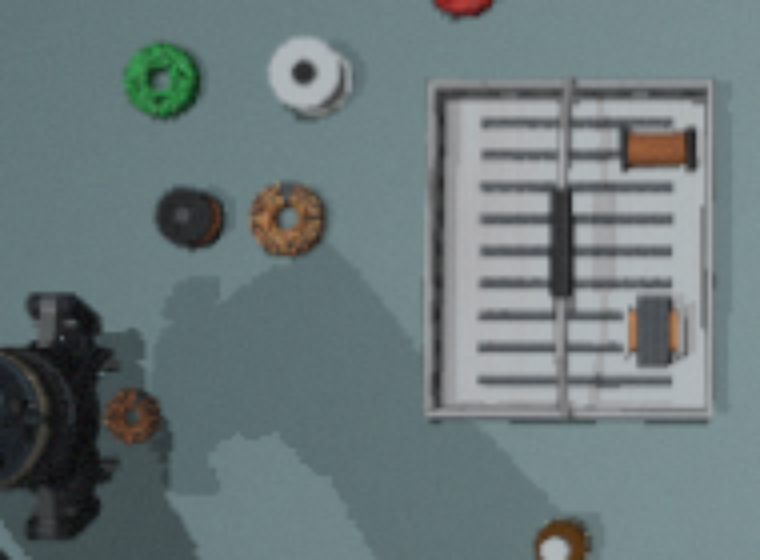

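View pics/s5.png

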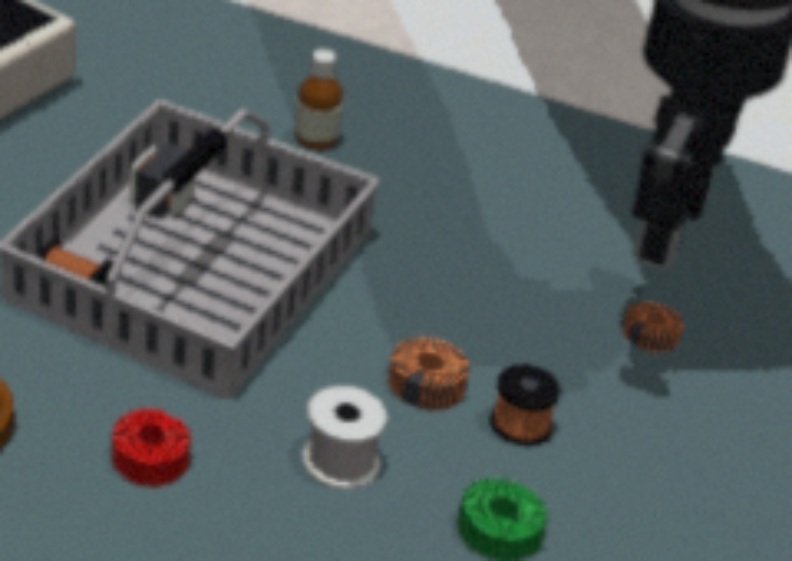

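Both parts sit in the basket: the bobbin at (658,148) and the transformer at (655,330). The small toroid at (132,415) hasn't moved. I'll grip it now.

arm_command(targets="0.4 0 0 0.23 0 0 0; 0.4 0 0 0.42 0 0 0; 0.4 0 0 0.61 0 0 0; 1 0 0 0.61 0 0 0; 1 0 0 0.61 0 0 0; 1 0 0 0.61 0 0 0; 1 0 0 0.61 0 0 0; 1 0 0 0.61 0 0 0")

```text
t: 13.88
ee_pos: [0.4383, 0.4025, 0.0765]
eef_rot: [[0.0, 1.0, 0.001], [1.0, -0.0, 0.001], [0.001, 0.001, -1.0]]
contact_force: [-0.4, 0.3, -0.6]
gripper_width: 0.338
```

arm_command(targets="1 0 0 -0.3 0 0 0; 1 0 0 -0.6 0 0 0; 1 0 0 -1 0 0 0; 1 -0.3 0.1 -1 0 0 0; 1 -0.65 0.2 -1 0 0 0; 1 -1 0.3 -1 0 0 0")

```text
t: 14.62
ee_pos: [0.4743, 0.2814, 0.1963]
eef_rot: [[-0.001, 1.0, 0.001], [1.0, 0.001, 0.0], [0.0, 0.001, -1.0]]
contact_force: [0.5, -0.0, -0.7]
gripper_width: 0.339
```

```bash
python3 plan.py "1 .546 .074 .2 0"
```

```text
at [0.4743 0.2814 0.1963] yaw 0.0 t 14.625 grip 0.339 q6 1.98 F [ 0.5 -0.  -0.7]
1 -0.346 0.119 -0.006 0 0 0; 1 -0.691 0.239 -0.012 0 0 0
1 -0.346 0.119 -0.006 0 0 0; 1 -0.692 0.238 -0.013 0 0 0
1 -0.345 0.12 -0.006 0 0 0
```

arm_command(targets="1 -0.34 0.12 0 0 0 0; 1 -0.68 0.24 0 0 0 0; 1 -1 0.35 0 0 0 0")

```text
t: 15.0
ee_pos: [0.5163, 0.1609, 0.1961]
eef_rot: [[0.0, 1.0, 0.001], [1.0, -0.0, 0.0], [0.0, 0.001, -1.0]]
contact_force: [0.3, 0.4, -0.9]
gripper_width: 0.335
```

arm_command(targets="1 -0.34 0.12 0 0 0 0; 1 -0.73 0.25 0 0 0 0; 1 -0.73 0.25 0.2 0 0 0; 1 -0.73 0.25 0.3 0 0 0; 1 -0.73 0.25 0.3 0 0 0")

```text
t: 15.62
ee_pos: [0.5447, 0.0751, 0.1584]
eef_rot: [[-0.0, 1.0, -0.003], [1.0, 0.0, 0.0], [0.0, -0.003, -1.0]]
contact_force: [-0.1, 0.1, -0.6]
gripper_width: 0.341
```

```bash
python3 plan.py "1 .547 .074 .12 0" "1 .547 .074 .082 0 20" "h 1 1" "h .55 2" "0.55 .547 .074 .13 0" "0.55 .547 .074 .17 0"
python3 - <<'E'
from h import *
f=ctrl.grab_frame("scene");cv2.imwrite("pics/s6.png",cv2.resize(f["pixels"][200:360,290:470],None,fx=3.5,fy=3.5))
E
```

```text
at [0.5447 0.0751 0.1584] yaw 0.0 t 15.625 grip 0.341 q6 1.59 F [-0.1  0.1 -0.6]
1 -0.009 0.02 0.32 -0.001 0 0; 1 -0.009 0.021 0.478 -0.001 0 0; 1 -0.009 0.021 0.637 -0.001 0 0; 1 -0.009 0.021 0.637 -0.001 0 0; 0.55 -0.009 0.021 0.637 -0.001 0 0; 0.55 -0.009 0.021 0.637 -0.001 0 0; 0.55 -0.009 0.021 0.437 -0.001 0 0; 0.55 -0.009 0.02 0.237 -0.001 0 0
0.55 0 0.001 -0.334 0 0 0
```

View pics/s6.png

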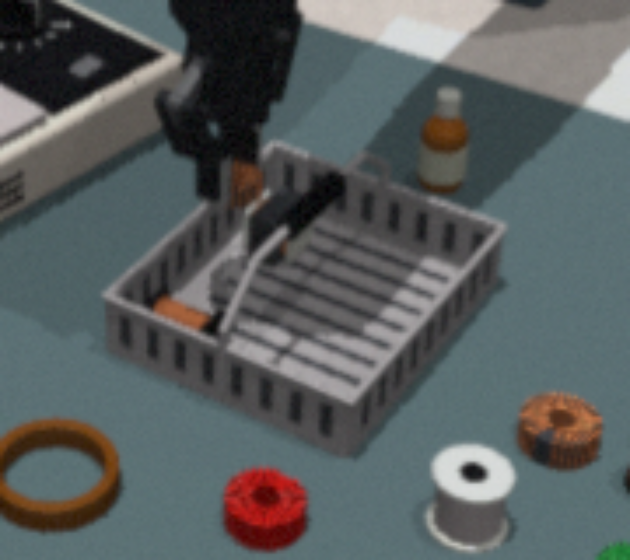

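The small toroid is held above the gap between the bobbin and the transformer. I'll lower it and open only a little.

arm_command(targets="1 0 0.01 0.3 0 0 0; 1 0 0.01 0.48 0 0 0; 1 0 0.01 0.64 0 0 0; 1 0 0.01 0.65 0 0 0; 0.6 0 0.01 0.65 0 0 0; 0.6 0 0.01 0.65 0 0 0; 0.6 0 0.01 0.3 0 0 0; 0.6 0 0.01 -0.1 0 0 0")

```text
t: 16.68
ee_pos: [0.5467, 0.0746, 0.1729]
eef_rot: [[0.0, 1.0, -0.001], [1.0, -0.0, -0.0], [-0.0, -0.001, -1.0]]
contact_force: [1.1, 0.0, 1.0]
gripper_width: 0.396
```

```bash
python3 - <<'E'
from p0 import *
f=ctrl.grab_frame("top");g=ctrl.grab_frame("scene")
for c,ff in(("top",f),("scene",g)):
  for o in ("toroid_large","drum_choke"):
    print(c,o,[(np.round(ray(ff,x["uv"],0)[0][:2],3).tolist(),round(x["score"],2)) for x in ctrl.landmark_of(o,c)])
Q=dict(toroid_large=(.557,.305,0),drum_choke=(.555,.363,0))
draw(f,Q,5,(140,200,250,270),"pics/ov6.png")
draw(g,Q,5,(420,290,540,400),"pics/ov6s.png")
E
python3 plan.py "0.3 .557 .305 .16 0"
```

```text
top toroid_large [([0.703, 0.195], 0.8), ([0.55, 0.309], 0.64), ([0.652, 0.395], 0.48)]
top drum_choke [([0.561, 0.363], 0.6)]
scene toroid_large [([0.696, 0.198], 0.93), ([0.642, 0.39], 0.68), ([0.549, 0.309], 0.58)]
scene drum_choke [([0.55, 0.367], 0.74)]
at [0.5468 0.0746 0.1716] yaw -0.0 t 16.975 grip 0.394 q6 1.59 F [-0.5  0.6  0.2]
0.3 0.32 0.014 0.016 0 0 0; 0.3 0.64 0.028 0.032 0 0 0; 0.3 0.96 0.042 0.048 0 0 0
0.3 0.32 0.014 0.016 0 0 0; 0.3 0.64 0.028 0.032 0 0 0; 0.3 0.96 0.042 0.048 0 0 0
```

View pics/ov6.png

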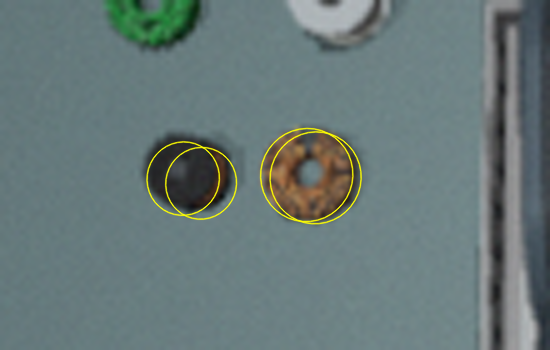

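View pics/ov6s.png

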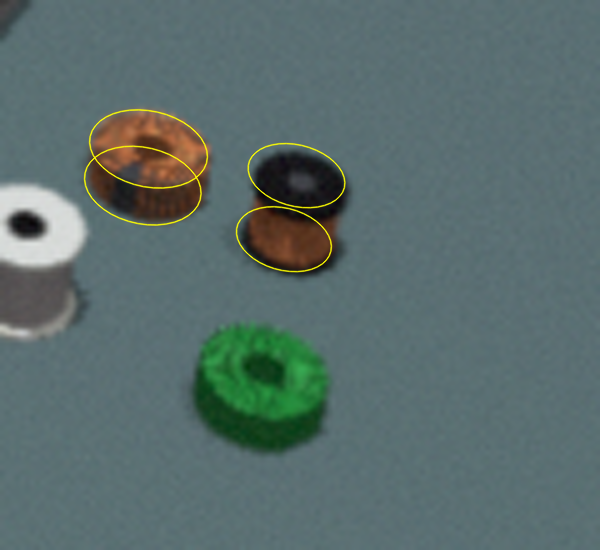

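arm_command(targets="0.3 0.33 0 0 0 0 0; 0.3 0.66 0 0 0 0 0; 0.3 0.97 -0.04 0 0 0 0")

```text
t: 17.35
ee_pos: [0.5414, 0.1918, 0.1698]
eef_rot: [[0.001, 1.0, -0.003], [1.0, -0.001, -0.001], [-0.001, -0.003, -1.0]]
contact_force: [0.5, 0.3, 0.1]
gripper_width: 0.701
```

arm_command(targets="0.3 0.32 -0.02 0 0 0 0; 0.3 0.64 -0.04 0 0 0 0; 0.3 0.95 -0.04 0.1 0 0 0; 0.3 0.95 -0.04 0.3 0 0 0; 0.3 0.95 -0.04 0.3 0 0 0")

```text
t: 17.98
ee_pos: [0.5348, 0.3043, 0.1313]
eef_rot: [[-0.001, 1.0, -0.008], [1.0, 0.001, -0.004], [-0.004, -0.008, -1.0]]
contact_force: [-0.4, -1.1, -0.9]
gripper_width: 0.7
```

```bash
python3 plan.py "0.3 .557 .3055 .12 0" "0.3 .557 .3055 .0755 0 25" "h 1 4"
```

```text
at [0.5348 0.3043 0.1313] yaw 0.0 t 17.975 grip 0.7 q6 1.98 F [-0.4 -1.1 -0.9]
0.3 0.01 0.186 0.092 -0.001 0.001 0; 0.3 0.011 0.188 0.278 -0.001 0.001 0; 0.3 0.011 0.189 0.463 -0.001 0.001 0; 1 0.011 0.189 0.463 -0.001 0.001 0; 1 0.011 0.189 0.463 -0.001 0.001 0; 1 0.011 0.189 0.463 -0.001 0.001 0; 1 0.011 0.189 0.463 -0.001 0.001 0
```

arm_command(targets="0.3 0.01 0.19 0 0 0 0; 0.3 0.01 0.19 0.1 0 0 0; 0.3 0.01 0.19 0.28 0 0 0; 0.3 0.01 0.19 0.465 0 0 0; 1 0.01 0.19 0.465 0 0 0; 1 0.01 0.19 0.465 0 0 0; 1 0.01 0.19 0.465 0 0 0; 1 0.01 0.19 0.465 0 0 0")

```text
t: 18.98
ee_pos: [0.561, 0.3064, 0.0813]
eef_rot: [[0.0, 1.0, 0.002], [1.0, -0.0, 0.001], [0.001, 0.002, -1.0]]
contact_force: [0.3, -1.3, -1.5]
gripper_width: 0.484
```

arm_command(targets="1 0 0 0 0 0 0; 1 0 0 -0.3 0 0 0; 1 0 0 -0.6 0 0 0; 1 0 0 -0.7 0 0 0; 1 -0.3 -0.2 -0.7 0 0 0; 1 -0.65 -0.4 -0.7 0 0 0; 1 -1 -0.57 -0.7 0 0 0; 1 -1 -0.57 -0.7 0 0 0")

```text
t: 19.98
ee_pos: [0.4894, 0.1838, 0.1621]
eef_rot: [[0.003, 1.0, -0.005], [1.0, -0.003, -0.002], [-0.002, -0.005, -1.0]]
contact_force: [1.1, 1.0, -0.8]
gripper_width: 0.483
```

```bash
python3 plan.py "1 .488 .182 .14 0" "1 .488 .182 .083 0 25" "h 1 1" "h .38 2" ".38 .488 .182 .12 0" ".38 .488 .182 .16 0"
```

```text
at [0.4894 0.1838 0.1621] yaw -0.2 t 19.975 grip 0.483 q6 1.81 F [ 1.1  1.  -0.8]
1 -0.015 -0.011 0.184 -0.001 0 -0.001; 1 -0.014 -0.01 0.343 -0.001 0 -0.001; 1 -0.014 -0.009 0.501 -0.001 0 -0.001; 1 -0.014 -0.008 0.659 -0.001 0 -0.001; 1 -0.014 -0.008 0.659 -0.001 0 -0.001; 0.38 -0.014 -0.008 0.659 -0.001 0 -0.001; 0.38 -0.014 -0.008 0.659 -0.001 0 -0.001; 0.38 -0.014 -0.01 0.351 -0.001 0 -0.001
0.38 -0.001 0.001 -0.333 0 0 0
```

arm_command(targets="1 -0.01 0 0.2 0 0 0; 1 -0.01 0 0.4 0 0 0; 1 -0.01 0 0.55 0 0 0; 1 -0.01 0 0.64 0 0 0; 1 -0.01 0 0.64 0 0 0; 0.4 -0.01 0 0.64 0 0 0; 0.4 -0.01 0 0.64 0 0 0; 0.4 -0.01 0 0.3 0 0 0")

```text
t: 20.98
ee_pos: [0.4895, 0.1844, 0.1256]
eef_rot: [[0.0, 1.0, -0.007], [1.0, -0.0, -0.002], [-0.002, -0.007, -1.0]]
contact_force: [1.5, -0.8, 0.1]
gripper_width: 0.598
```

```bash
python3 plan.py ".4 .49 .19 .16 0" ".35 .558 .365 .16 0" ".35 .558 .365 .13 0"
```

```text
at [0.4895 0.1844 0.1256] yaw -0.0 t 20.975 grip 0.598 q6 1.8 F [ 1.5 -0.8  0.1]
0.4 0.046 0.002 -0.287 -0.001 0 0; 0.35 0.338 0.115 -0.288 -0.001 0 0; 0.35 0.629 0.228 -0.289 -0.001 0 0; 0.35 0.921 0.341 -0.291 -0.001 0 0
0.35 0.292 0.114 0 0 0 0; 0.35 0.584 0.227 -0.001 0 0 0; 0.35 0.584 0.227 0.249 0 0 0
```

arm_command(targets="0.4 0.05 0 -0.35 0 0 0; 0.35 0.34 0.12 -0.35 0 0 0; 0.35 0.63 0.23 -0.35 0 0 0; 0.35 0.92 0.34 -0.35 0 0 0")

```text
t: 21.48
ee_pos: [0.5338, 0.2966, 0.1716]
eef_rot: [[0.001, 1.0, 0.003], [1.0, -0.001, 0.001], [0.001, 0.003, -1.0]]
contact_force: [1.2, -0.5, 0.2]
gripper_width: 0.653
```

arm_command(targets="0.35 0.29 0.11 0 0 0 0; 0.35 0.585 0.23 0 0 0 0; 0.35 0.585 0.23 0.2 0 0 0; 0.35 0.585 0.23 0.2 0 0 0")

```text
t: 21.98
ee_pos: [0.5593, 0.3655, 0.1441]
eef_rot: [[-0.0, 1.0, -0.004], [1.0, 0.0, -0.002], [-0.002, -0.004, -1.0]]
contact_force: [0.0, -1.3, -0.0]
gripper_width: 0.649
```

```bash
python3 plan.py ".35 .558 .365 .12 0"  ".35 .558 .365 .078 0 25" "h 1 4"
python3 - <<'E'
from h import *
f=ctrl.grab_frame("top");cv2.imwrite("pics/t7.png",cv2.resize(f["pixels"][170:310,130:320],None,fx=4,fy=4))
f=ctrl.grab_frame("scene");cv2.imwrite("pics/s7.png",cv2.resize(f["pixels"][210:380,320:560],None,fx=3.3,fy=3.3))
E
```

```text
at [0.5593 0.3655 0.1441] yaw 0.0 t 21.975 grip 0.649 q6 2.05 F [ 0.  -1.3 -0. ]
0.35 -0.003 -0.01 0.201 -0.001 0 0; 0.35 -0.003 -0.01 0.376 -0.001 0 0; 0.35 -0.003 -0.009 0.551 -0.001 0 0; 1 -0.003 -0.009 0.551 -0.001 0 0; 1 -0.003 -0.009 0.551 -0.001 0 0; 1 -0.003 -0.009 0.551 -0.001 0 0; 1 -0.003 -0.009 0.551 -0.001 0 0
```

View pics/t7.png

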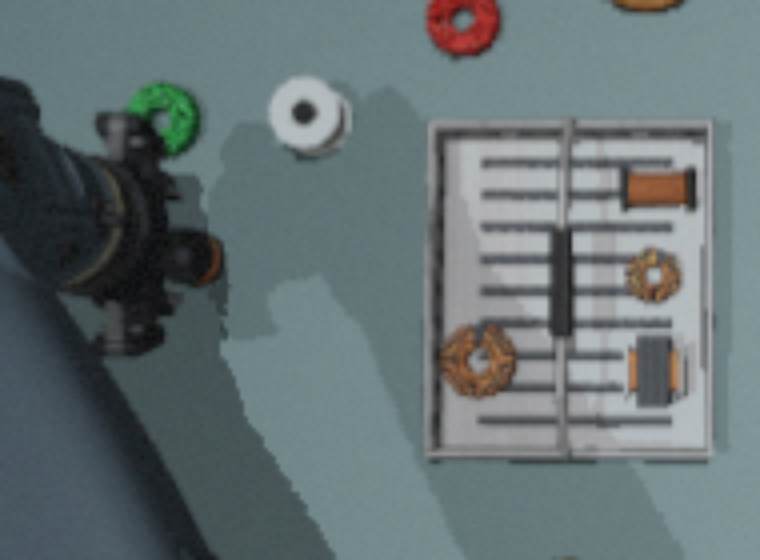

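View pics/s7.png

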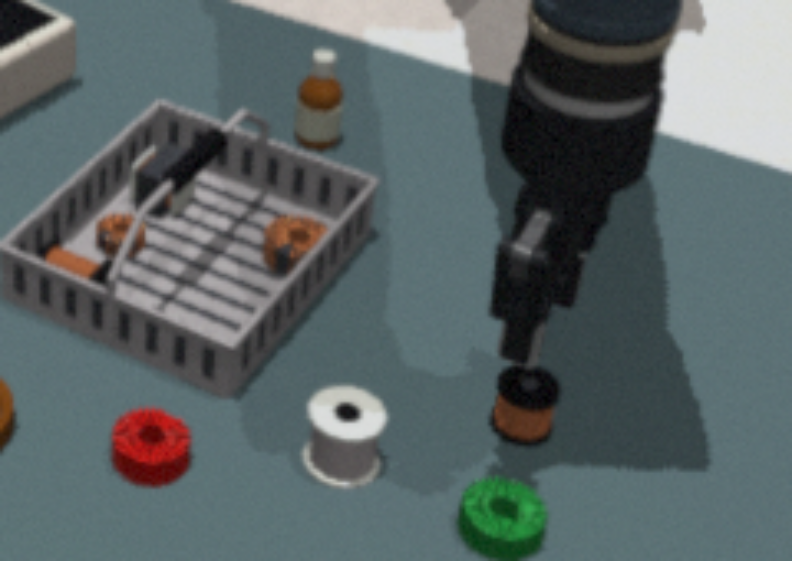

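Four parts are in the basket. The gripper stands above the drum at (525,405) in the scene crop, so the drum comes next.

arm_command(targets="0.35 0 -0.01 0.2 0 0 0; 0.35 0 -0.01 0.37 0 0 0; 0.35 0 -0.01 0.54 0 0 0; 0.35 0 -0.01 0.55 0 0 0; 1 0 -0.01 0.55 0 0 0; 1 0 -0.01 0.55 0 0 0; 1 0 -0.01 0.55 0 0 0; 1 0 -0.01 0.55 0 0 0")

```text
t: 23.08
ee_pos: [0.5597, 0.3659, 0.0809]
eef_rot: [[0.0, 1.0, 0.001], [1.0, -0.0, 0.001], [0.001, 0.001, -1.0]]
contact_force: [1.2, 0.5, 0.4]
gripper_width: 0.386
```

arm_command(targets="1 0 0 0 0 0 0; 1 0 0 -0.3 0 0 0; 1 0 0 -0.6 0 0 0; 1 0 0 -0.75 0 0 0; 1 -0.33 0 -0.75 0 0 0; 1 -0.66 0.05 -0.75 0 0 0; 1 -1 0.1 -0.75 0 0 0; 1 -1 0.1 -0.75 0 0 0")

```text
t: 24.08
ee_pos: [0.5713, 0.2428, 0.1692]
eef_rot: [[0.004, 1.0, -0.002], [1.0, -0.004, -0.001], [-0.001, -0.002, -1.0]]
contact_force: [-0.1, 0.4, -1.9]
gripper_width: 0.385
```

```bash
python3 plan.py "1 .584 .182 .165 0" "h 1 1" "1 .584 .182 .088 0 25" "h 1 1"
```

```text
at [0.5713 0.2428 0.1692] yaw -0.3 t 24.075 grip 0.385 q6 1.87 F [-0.1  0.4 -1.9]
1 -0.253 0.054 0.018 0 0 0; 1 -0.506 0.108 0.036 0 0 -0.001; 1 -0.506 0.108 0.036 0 0 -0.001; 1 -0.506 0.109 0.196 0 0 -0.001; 1 -0.506 0.109 0.357 0 0 -0.001; 1 -0.505 0.109 0.517 0 0 -0.001; 1 -0.505 0.109 0.677 0 0 -0.001; 1 -0.505 0.109 0.677 0 0 -0.001
```

arm_command(targets="1 -0.25 0.05 0 0 0 0; 1 -0.5 0.11 0 0 0 0; 1 -0.5 0.11 0.1 0 0 0; 1 -0.5 0.11 0.2 0 0 0; 1 -0.5 0.11 0.36 0 0 0; 1 -0.5 0.11 0.52 0 0 0; 1 -0.5 0.11 0.67 0 0 0; 1 -0.5 0.11 0.68 0 0 0")

```text
t: 25.08
ee_pos: [0.5825, 0.1854, 0.0855]
eef_rot: [[0.0, 1.0, -0.005], [1.0, -0.0, -0.001], [-0.001, -0.005, -1.0]]
contact_force: [-0.1, 0.2, 0.1]
gripper_width: 0.388
```

arm_command(targets="0.5 0 0 0 0 0 0; 0.5 0 0 0 0 0 0; 0.5 0 0 -0.2 0 0 0; 0.5 0 0 -0.5 0 0 0; 0.5 0 0 -0.9 0 0 0; 0.5 0 0 -1 0 0 0")

```text
t: 25.82
ee_pos: [0.5869, 0.1861, 0.2147]
eef_rot: [[0.0, 1.0, 0.01], [1.0, -0.0, 0.002], [0.002, 0.01, -1.0]]
contact_force: [0.8, -0.0, 0.5]
gripper_width: 0.496
```

```bash
python3 plan.py "0.5 .612 -.181 .26 90 52"
python3 - <<'E'
from p0 import *
f=ctrl.grab_frame("top");g=ctrl.grab_frame("scene")
Q=dict(P);Q["pot"]=(.612,-.222,-138,.07)
draw(f,{"pot":Q["pot"],"cork_mat":Q["cork_mat"],"hotplate":Q["hotplate"]},3.6,(340,160,550,326),"pics/ov8.png")
draw(g,{"pot":Q["pot"],"basket":(.536,.128,0)},2.6,(180,180,480,370),"pics/ov8s.png")
E
```

```text
at [0.5869 0.1861 0.2147] yaw -0.0 t 25.825 grip 0.496 q6 1.77 F [ 0.8 -0.   0.5]
0.5 -0.306 0.021 -0.038 0.002 0 -0.025; 0.5 -0.612 0.043 -0.076 0.002 0 -0.05; 0.5 -0.917 0.064 -0.115 0.002 0 -0.075
0.5 -0.283 -0.12 -0.037 0 0 -0.025; 0.5 -0.565 -0.24 -0.075 0 0 -0.05; 0.5 -0.847 -0.36 -0.112 0 0 -0.075
0.5 -0.196 -0.235 -0.038 0 0 -0.025; 0.5 -0.393 -0.47 -0.075 0 0 -0.05; 0.5 -0.59 -0.706 -0.113 0 0 -0.075; 0.5 -0.787 -0.941 -0.15 0 0 -0.1
```

View pics/ov8.png

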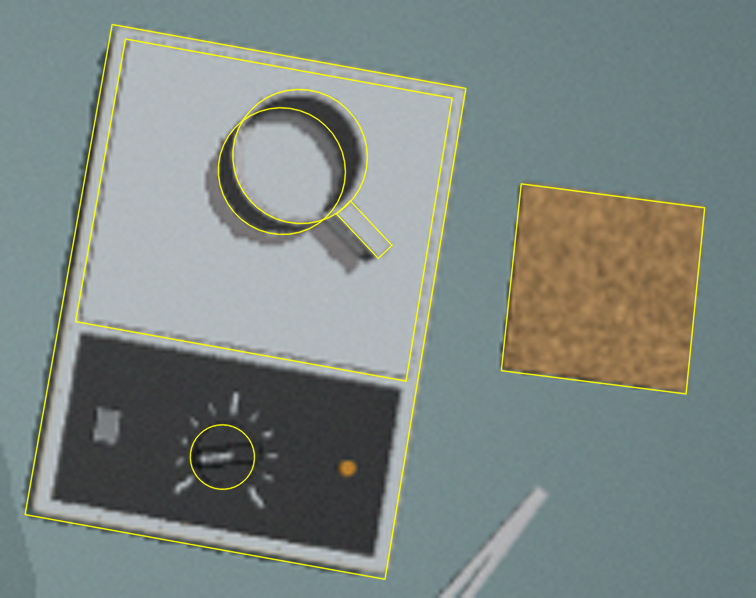

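View pics/ov8s.png

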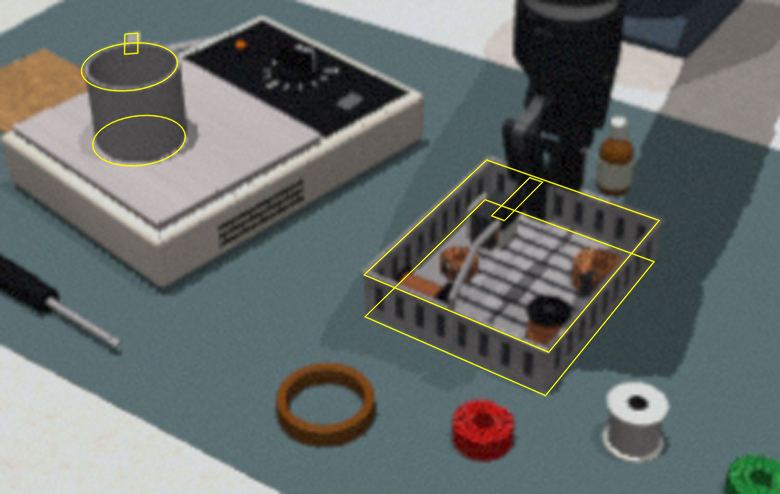

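All five parts are in the basket (the drum stands at (547,315)). The pot, mat and hotplate overlays match the picture. Now the pot.

arm_command(targets="0.5 -0.3 0.02 -0.1 0 0 -0.025; 0.5 -0.6 0.04 -0.2 0 0 -0.05; 0.5 -0.92 0.06 -0.3 0 0 -0.075")

```text
t: 26.3
ee_pos: [0.5907, 0.0744, 0.2424]
eef_rot: [[-0.459, 0.888, -0.004], [0.888, 0.459, -0.0], [0.002, -0.003, -1.0]]
contact_force: [0.1, -0.2, -0.5]
gripper_width: 0.502
```

arm_command(targets="0.5 -0.28 -0.12 -0.04 0 0 -0.025; 0.5 -0.56 -0.24 -0.08 0 0 -0.05; 0.5 -0.85 -0.36 -0.11 0 0 -0.075")

```text
t: 26.68
ee_pos: [0.5986, -0.0363, 0.2556]
eef_rot: [[-0.812, 0.584, -0.003], [0.584, 0.812, 0.001], [0.003, -0.001, -1.0]]
contact_force: [1.2, 0.2, 0.6]
gripper_width: 0.499
```

```bash
python3 plan.py "0.5 .611 -.1805 .26 90 50" "h 0.5 2"
```

```text
at [ 0.5986 -0.0363  0.2556] yaw 54.3 t 26.675 grip 0.499 q6 0.45 F [1.2 0.2 0.6]
0.5 -0.196 -0.229 -0.009 0 0 -0.025; 0.5 -0.393 -0.458 -0.019 0 -0.001 -0.05; 0.5 -0.589 -0.686 -0.028 0 -0.001 -0.074; 0.5 -0.785 -0.915 -0.038 0 -0.001 -0.099; 0.5 -0.785 -0.915 -0.038 0 -0.001 -0.099; 0.5 -0.785 -0.915 -0.038 0 -0.001 -0.099
```

arm_command(targets="0.5 -0.2 -0.23 -0.01 0 0 -0.025; 0.5 -0.39 -0.46 -0.02 0 0 -0.05; 0.5 -0.59 -0.69 -0.03 0 0 -0.074; 0.5 -0.785 -0.915 -0.04 0 0 -0.099; 0.5 -0.785 -0.915 -0.04 0 0 -0.099; 0.5 -0.785 -0.915 -0.04 0 0 -0.099")

```text
t: 27.42
ee_pos: [0.6104, -0.179, 0.2608]
eef_rot: [[-1.0, 0.008, -0.003], [0.008, 1.0, 0.002], [0.003, 0.002, -1.0]]
contact_force: [0.2, 0.5, 0.1]
gripper_width: 0.505
```

```bash
python3 plan.py "0.5 .611 -.1805 .24 90 50" "h .5 1" "0.5 .611 -.1805 .19 90 15"
python3 - <<'E'
from h import *
f=ctrl.grab_frame("top");cv2.imwrite("pics/t9.png",cv2.resize(f["pixels"][150:330,340:550],None,fx=3.3,fy=3.3))
f=ctrl.grab_frame("scene");cv2.imwrite("pics/s9.png",cv2.resize(f["pixels"][130:300,150:370],None,fx=3.3,fy=3.3))
E
```

```text
at [ 0.6104 -0.179   0.2608] yaw 89.5 t 27.425 grip 0.505 q6 -0.38 F [0.2 0.5 0.1]
0.5 -0.006 -0.013 0.173 0 0 -0.001; 0.5 -0.006 -0.013 0.173 0 0 -0.001; 0.5 -0.006 -0.013 0.277 0 0 -0.001; 0.5 -0.006 -0.013 0.381 0 0 -0.001; 0.5 -0.007 -0.013 0.485 0 0 -0.001; 0.5 -0.007 -0.014 0.59 0 0 -0.001
```

View pics/s9.png

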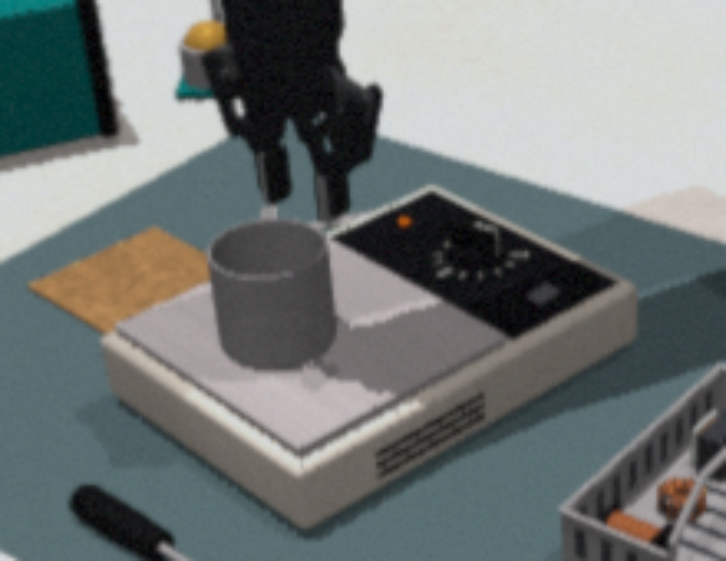

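View pics/t9.png

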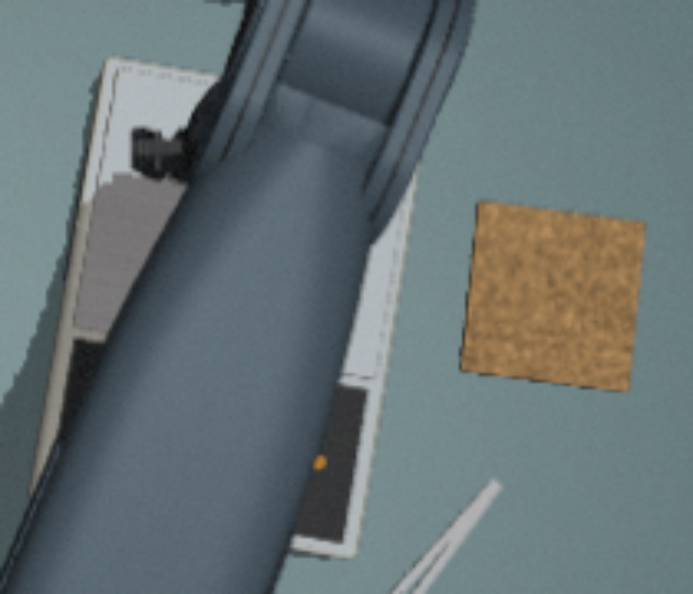

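The fingers stand above the pot's left wall, with tips at (272,190) and (330,215) and the rim below them. I'll descend slowly with one finger inside.

arm_command(targets="0.5 0 -0.01 0.17 0 0 0; 0.5 0 -0.01 0.28 0 0 0; 0.5 0 -0.01 0.38 0 0 0; 0.5 0 -0.01 0.48 0 0 0; 0.5 0 -0.01 0.59 0 0 0; 0.5 0 -0.01 0.59 0 0 0", newtons=80)

```text
t: 28.28
ee_pos: [0.6101, -0.1804, 0.1898]
eef_rot: [[-1.0, 0.007, -0.003], [0.007, 1.0, 0.001], [0.003, 0.001, -1.0]]
contact_force: [0.0, 0.9, 0.2]
gripper_width: 0.5
```

```bash
python3 plan.py
python3 - <<'E'
from h import *
f=ctrl.grab_frame("scene");cv2.imwrite("pics/s10.png",cv2.resize(f["pixels"][150:270,190:310],None,fx=5,fy=5))
E
```

```text
at [ 0.6101 -0.1804  0.1898] yaw 89.6 t 28.275 grip 0.5 q6 -0.39 F [0.  0.9 0.2]
```

View pics/s10.png

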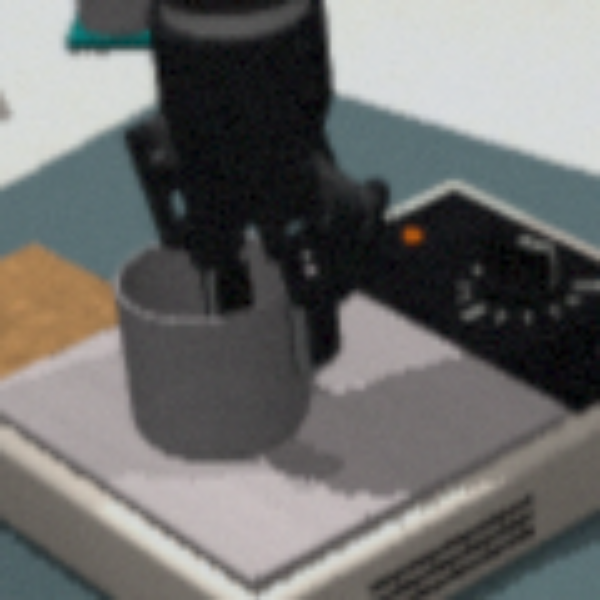

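One finger is inside the pot and one outside. I'll close and lift.

arm_command(targets="1 0 0 0 0 0 0; 1 0 0 0 0 0 0; 1 0 0 0 0 0 0; 1 0 0 0 0 0 0; 1 0 0 0 0 0 0")

```text
t: 28.95
ee_pos: [0.6113, -0.1809, 0.1927]
eef_rot: [[-1.0, 0.007, 0.001], [0.007, 1.0, -0.001], [-0.001, -0.001, -1.0]]
contact_force: [-0.5, -0.1, 4.0]
gripper_width: 0.041
```

arm_command(targets="1 0 0 -0.1 0 0 0; 1 0 0 -0.25 0 0 0; 1 0 0 -0.4 0 0 0; 1 0 0 -0.4 0 0 0")

```text
t: 29.45
ee_pos: [0.6122, -0.1812, 0.2431]
eef_rot: [[-1.0, 0.007, 0.005], [0.007, 1.0, -0.002], [-0.005, -0.002, -1.0]]
contact_force: [0.1, -0.2, -1.5]
gripper_width: 0.038
```

```bash
python3 - <<'E'
from h import *
f=ctrl.grab_frame("scene");cv2.imwrite("pics/s11.png",cv2.resize(f["pixels"][130:270,180:320],None,fx=4,fy=4))
E
python3 plan.py "1 .535 -.4125 .238 90 30"
```

```text
at [ 0.6117 -0.181   0.2416] yaw 89.6 t 29.5 grip 0.036 q6 -0.39 F [ 0.6 -0.4 -1.7]
1 0.07 -0.215 0.003 0 0 0; 1 0.139 -0.43 0.007 0 0 0; 1 0.209 -0.644 0.01 0 0 0; 1 0.278 -0.859 0.013 0 0 0
1 0.07 -0.215 0.004 0 0 -0.001; 1 0.139 -0.43 0.007 0 0 -0.001; 1 0.209 -0.645 0.01 0 0 -0.001; 1 0.279 -0.859 0.014 0 0 -0.001
1 0.07 -0.215 0.003 0 0 0
```

View pics/s11.png

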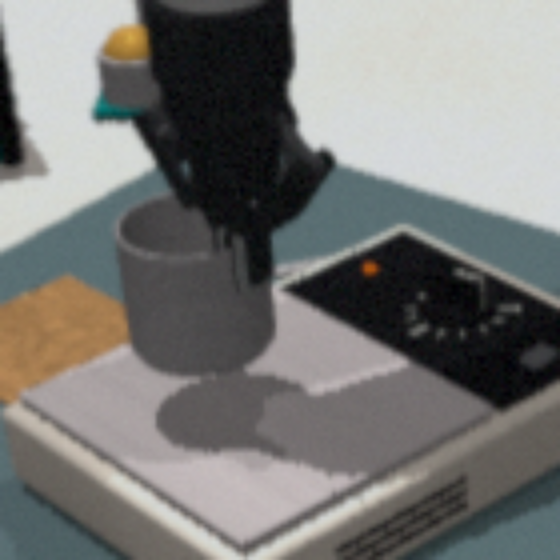

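arm_command(targets="1 0.07 -0.21 0 0 0 0; 1 0.14 -0.43 0 0 0 0; 1 0.21 -0.64 0 0 0 0; 1 0.28 -0.86 0 0 0 0; 1 0.32 -1 0 0 0 0")

```text
t: 30.12
ee_pos: [0.571, -0.3014, 0.2387]
eef_rot: [[-1.0, 0.008, -0.001], [0.008, 1.0, 0.001], [0.001, 0.001, -1.0]]
contact_force: [0.5, -0.2, -1.6]
gripper_width: 0.038
```

arm_command(targets="1 0.07 -0.21 0 0 0 0; 1 0.14 -0.43 0 0 0 0; 1 0.21 -0.64 0 0 0 0; 1 0.28 -0.86 0 0 0 0; 1 0.3 -0.93 0 0 0 0; 1 0.3 -0.93 0 0 0 0")

```text
t: 30.88
ee_pos: [0.5349, -0.4117, 0.2392]
eef_rot: [[-1.0, 0.007, -0.0], [0.007, 1.0, 0.001], [0.0, 0.001, -1.0]]
contact_force: [-0.5, 0.3, -0.9]
gripper_width: 0.036
```

```bash
python3 plan.py "1 .535 -.4125 .235 90 30" "1 .535 -.4125 .14 90 30" "1 .535 -.4125 .128 90 10"
python3 - <<'E'
from p0 import *
f=ctrl.grab_frame("scene");draw(f,{"pot":(.536,-.45,-138,.05)},4,(110,100,250,240),"pics/s12.png")
E
```

```text
at [ 0.5349 -0.4117  0.2392] yaw 89.6 t 30.875 grip 0.036 q6 -0.75 F [-0.5  0.3 -0.9]
1 -0.001 -0.007 0.035 0 0 -0.001; 1 -0.001 -0.007 0.233 0 0 -0.001; 1 -0.001 -0.008 0.431 0 0 -0.001; 1 -0.001 -0.008 0.629 0 0 -0.001; 1 -0.001 -0.008 0.827 0 0 -0.001; 1 -0.001 -0.008 0.877 0 0 -0.001; 1 -0.001 -0.008 0.927 0 0 -0.001
```

View pics/s12.png

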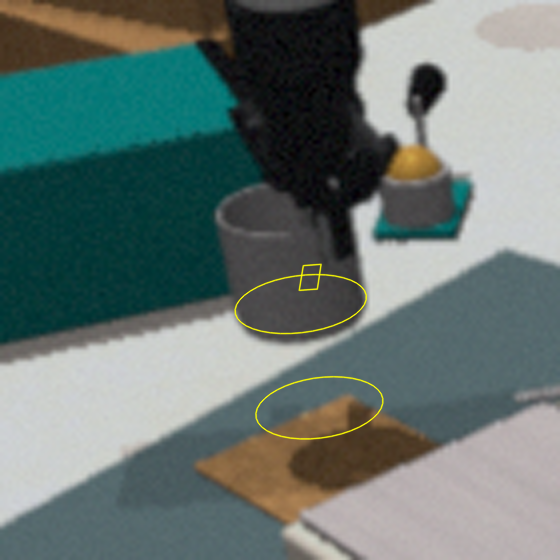

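The pot is held level above the mat; the overlay's assumed height was too low, but it's in line laterally. I'll lower it to a 1 mm gap.

arm_command(targets="1 0 -0.01 0.23 0 0 0; 1 0 -0.01 0.46 0 0 0; 1 0 -0.01 0.68 0 0 0; 1 0 -0.01 0.82 0 0 0; 1 0 -0.01 0.89 0 0 0; 1 0 -0.01 0.91 0 0 0; 1 0 -0.01 0.915 0 0 0; 1 0 -0.01 0.915 0 0 0")

```text
t: 31.92
ee_pos: [0.5354, -0.4135, 0.1312]
eef_rot: [[-1.0, 0.007, 0.002], [0.007, 1.0, -0.001], [-0.002, -0.001, -1.0]]
contact_force: [0.5, -0.5, -1.5]
gripper_width: 0.039
```

```bash
python3 plan.py
python3 - <<'E'
from p0 import *
f=ctrl.grab_frame("scene");draw(f,{"pot":(.535,-.452,-138,.006)},4,(110,130,250,270),"pics/s13.png")
E
```

```text
at [ 0.5354 -0.4135  0.1312] yaw 89.6 t 31.925 grip 0.039 q6 -0.75 F [ 0.5 -0.5 -1.5]
```

View pics/s13.png

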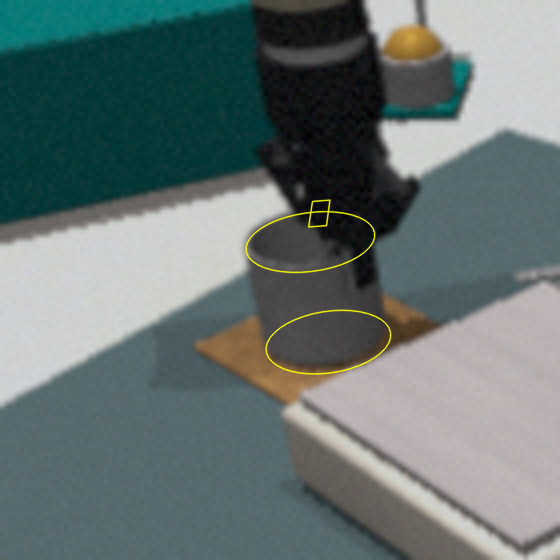

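arm_command(targets="1 0 0.015 0.01 0 0 0; 1 0 0.015 0.02 0 0 0; 1 0 0.015 0.02 0 0 0; 0.5 0 0.015 0.02 0 0 0; 0.5 0 0.015 0.02 0 0 0; 0.5 0 0.015 0.02 0 0 0; 0.5 0 0.015 -0.2 0 0 0; 0.5 0 0.015 -0.5 0 0 0")

```text
t: 32.98
ee_pos: [0.5342, -0.4106, 0.1884]
eef_rot: [[-1.0, 0.007, -0.003], [0.007, 1.0, 0.003], [0.003, 0.003, -1.0]]
contact_force: [-0.2, 0.1, -0.1]
gripper_width: 0.501
```

arm_command(targets="0.5 0 0.2 -0.4 0 0 0; 0.5 -0.1 0.6 -0.7 0 0 0; 0.5 -0.1 1 -0.9 0 0 0")

```text
t: 33.35
ee_pos: [0.5486, -0.2907, 0.3002]
eef_rot: [[-1.0, 0.007, 0.003], [0.007, 1.0, -0.002], [-0.003, -0.002, -1.0]]
contact_force: [-0.1, -0.5, -0.2]
gripper_width: 0.501
```

arm_command(targets="0.5 0 0.4 0 0 0 0; 0.5 0 0.8 0 0 0 0; 0.5 0 1 0 0 0 0")

```text
t: 33.72
ee_pos: [0.5485, -0.1689, 0.2984]
eef_rot: [[-1.0, 0.004, 0.001], [0.004, 1.0, 0.0], [-0.001, 0.0, -1.0]]
contact_force: [0.8, -1.0, -0.6]
gripper_width: 0.5
```

arm_command(targets="0.5 0 0.4 0 0 0 0; 0.5 0 0.8 0 0 0 0; 0.5 0 1 0 0 0 0")

```text
t: 34.1
ee_pos: [0.5492, -0.049, 0.2981]
eef_rot: [[-1.0, 0.004, 0.0], [0.004, 1.0, 0.0], [-0.0, 0.0, -1.0]]
contact_force: [0.5, 0.1, 0.0]
gripper_width: 0.5
```

```bash
python3 - <<'E'
from p0 import *
f=ctrl.grab_frame("scene");draw(f,{"pot":(.535,-.452,-138,.006)},4,(110,130,250,270),"pics/s14.png")
f=ctrl.grab_frame("top");draw(f,{"pot":(.535,-.452,-138,.006),"basket":(.536,.128,0),"cork_mat":P["cork_mat"],"hotplate":P["hotplate"]},2.4,(220,150,550,340),"pics/t14.png")
E
python3 plan.py "0.5 .536 .128 .25 90"
```

```text
at [ 0.5493 -0.0489  0.2981] yaw 89.8 t 34.2 grip 0.5 q6 -0.21 F [ 0.2 -0.6 -0.9]
0.5 0.023 0.295 0.08 0 0 0; 0.5 0.046 0.589 0.161 0 0 0; 0.5 0.069 0.884 0.241 0 0 0
0.5 0.023 0.295 0.081 0 0 0; 0.5 0.046 0.589 0.161 0 0 0
```

View pics/s14.png

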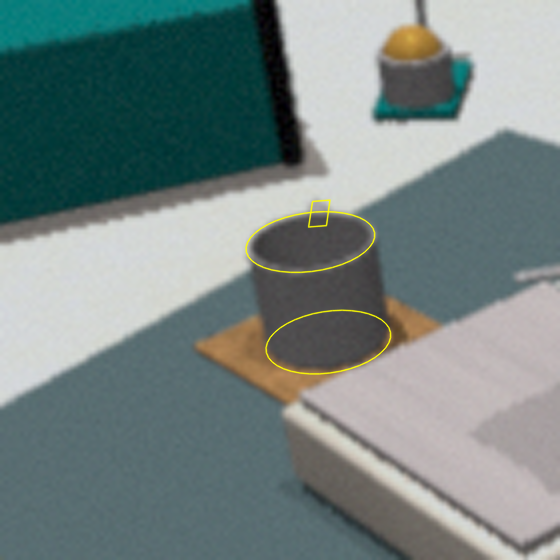

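View pics/t14.png

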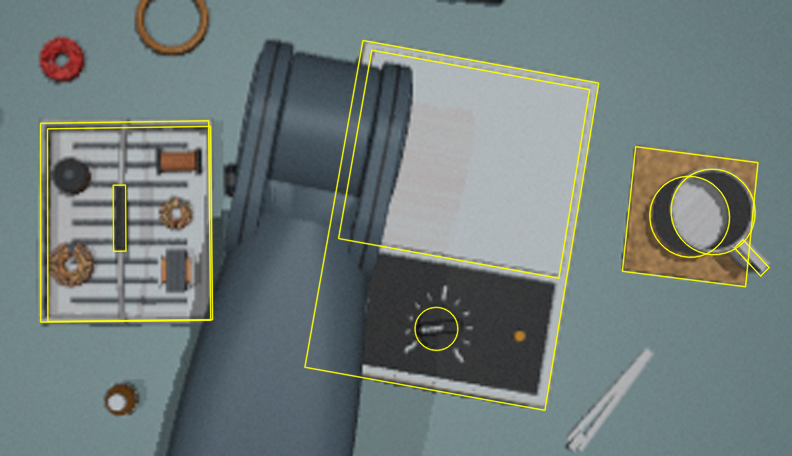

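The pot stands upright on the mat and matches the overlay, and the basket is where it was. I'll refine the hotplate and basket poses by edge-fitting the first raw pictures before carrying.

Run:
```python
from p0 import *
from scipy.optimize import minimize
fr={}
for n in("top","scene"):
    f=ctrl.grab_frame(n);im=cv2.imread(f"pics/{n}0.png");g=cv2.GaussianBlur(cv2.cvtColor(im,cv2.COLOR_BGR2GRAY).astype(np.float32),(0,0),1.0)
    fr[n]=(f,cv2.GaussianBlur(np.hypot(cv2.Sobel(g,-1,1,0),cv2.Sobel(g,-1,0,1)),(0,0),.8))
def dens(L,n=60):
    return np.vstack([L[i]+(L[i+1]-L[i])*np.linspace(0,1,n)[:,None] for i in range(len(L)-1)])
def cost(p,parts,cams):
    s=0
    for c in cams:
        f,G=fr[c]
        for L in parts:
            q=proj(f,W(dens(L),*p)).astype(np.float32)
            s-=np.clip(cv2.remap(G,q[None,:,0],q[None,:,1],1),0,150).mean()
    return s
deck=rect(-.155,-.045,-.11,.11,.061)
for name,parts,p0 in [("hot body",[M["hotplate"][0]],P["hotplate"]),("hot plate",[M["hotplate"][1]],P["hotplate"]),("both",M["hotplate"][:2],P["hotplate"]),("basket rim",[M["basket"][0]],(.536,.128,0)),("basket grip",[M["basket"][2]],(.536,.128,0)),("mat",M["cork_mat"],P["cork_mat"])]:
  for cams in(["top"],["scene"],["top","scene"]):
    r=minimize(lambda v:cost((v[0]/1000,v[1]/1000,v[2]/3),parts,cams),[p0[0]*1000,p0[1]*1000,p0[2]*3],method="Nelder-Mead",options=dict(initial_simplex=np.array([p0[0]*1000,p0[1]*1000,p0[2]*3])+np.array([[-4,-3,-3],[5,0,0],[0,5,0],[0,0,5]])))
    print(name,cams,np.round(r.x/[1,1,3],1),round(r.fun,1))
```

```text
hot body ['top'] [ 529.7 -201.4  -10.8] -103.2
hot body ['scene'] [ 533.  -196.1  -11.3] -118.6
hot body ['top', 'scene'] [ 530.1 -201.3  -10.8] -217.1
hot plate ['top'] [ 525.  -194.2  -10.7] -82.6
hot plate ['scene'] [ 535.3 -193.8  -11. ] -122.4
hot plate ['top', 'scene'] [ 525.6 -192.1  -10.8] -192.9
both ['top'] [ 523.6 -203.5  -11. ] -144.2
both ['scene'] [ 533.2 -201.7  -10.9] -236.5
both ['top', 'scene'] [ 533.4 -195.4  -11. ] -382.6
basket rim ['top'] [533.9 124.8  -0.9] -87.2
basket rim ['scene'] [538.8 132.1  -0.8] -126.6
basket rim ['top', 'scene'] [534.1 131.9  -0.7] -183.3
basket grip ['top'] [5.359e+02 1.259e+02 2.000e-01] -149.8
basket grip ['scene'] [539.2 132.4   0. ] -130.3
basket grip ['top', 'scene'] [ 5.359e+02  1.262e+02 -2.000e-01] -266.6
mat ['top'] [ 533.7 -450.5   -8.2] -33.8
mat ['scene'] [ 533.9 -451.6   -8.4] -57.0
mat ['top', 'scene'] [ 533.8 -450.5   -8.2] -90.8
```

arm_command(targets="0.5 0.03 0.3 0.08 0 0 0; 0.5 0.06 0.6 0.16 0 0 0; 0.5 0.09 0.95 0.2 0 0 0", newtons=110)

```text
t: 34.67
ee_pos: [0.5394, 0.062, 0.2731]
eef_rot: [[-1.0, 0.01, -0.001], [0.01, 1.0, -0.001], [0.001, -0.001, -1.0]]
contact_force: [0.1, -0.6, 0.5]
gripper_width: 0.502
```

```bash
python3 plan.py "0.5 .536 .128 .25 89.7" "0.5 .536 .128 .17 89.7" "h .5 1"
```

```text
at [0.5394 0.062  0.2731] yaw 89.4 t 34.675 grip 0.502 q6 0.0 F [ 0.1 -0.6  0.5]
0.5 0.017 0.275 0.096 0 0 0; 0.5 0.034 0.55 0.192 0 0 -0.001; 0.5 0.034 0.55 0.525 0 0 -0.001; 0.5 0.033 0.55 0.859 0 0 -0.001; 0.5 0.033 0.55 0.859 0 0 -0.001
```

arm_command(targets="0.5 0.02 0.27 0 0 0 0; 0.5 0.03 0.55 0 0 0 -0.001; 0.5 0.03 0.55 0.3 0 0 -0.001; 0.5 0.03 0.55 0.6 0 0 -0.001; 0.5 0.03 0.55 0.7 0 0 -0.001; 0.5 0.03 0.55 0.7 0 0 -0.001")

```text
t: 35.42
ee_pos: [0.5359, 0.1279, 0.1892]
eef_rot: [[-1.0, 0.002, -0.002], [0.002, 1.0, -0.0], [0.002, -0.0, -1.0]]
contact_force: [0.6, -0.3, 0.2]
gripper_width: 0.501
```

```bash
python3 plan.py "0.5 .536 .128 .17 89.7" "0.5 .536 .128 .141 89.7 20" "h .5 1" "h 1 4";python3 - <<'E'
from p0 import *
f=ctrl.grab_frame("scene");draw(f,{"basket":(.536,.128,0)},4,(310,180,450,325),"pics/s15.png")
E
```

```text
at [0.5359 0.1279 0.1892] yaw 89.9 t 35.425 grip 0.501 q6 0.11 F [ 0.6 -0.3  0.2]
0.5 -0.001 0.001 0.16 0 0 0.001; 0.5 -0.001 0.001 0.281 0 0 0.001; 0.5 -0.001 0.001 0.401 0 0 0.001; 0.5 -0.001 0.001 0.401 0 0 0.001; 1 -0.001 0.001 0.401 0 0 0.001; 1 -0.001 0.001 0.401 0 0 0.001; 1 -0.001 0.001 0.401 0 0 0.001; 1 -0.001 0.001 0.401 0 0 0.001
```

View pics/s15.png

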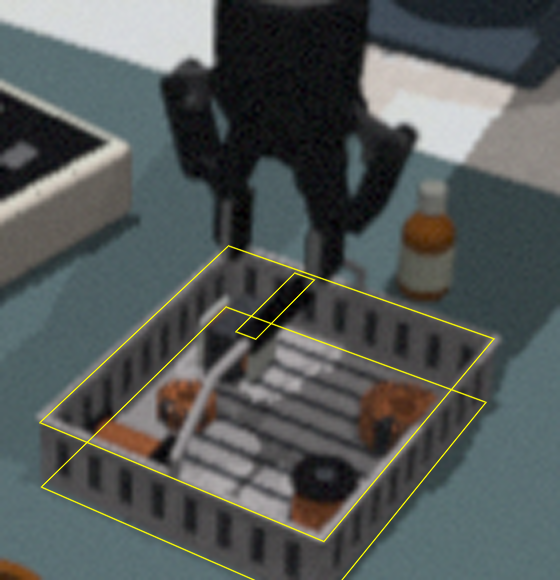

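The grip bar at (275,305) lies between the fingers. I'll descend, grip and lift a little.

arm_command(targets="0.5 0 0 0.16 0 0 0; 0.5 0 0 0.28 0 0 0; 0.5 0 0 0.4 0 0 0; 0.5 0 0 0.4 0 0 0; 1 0 0 0.4 0 0 0; 1 0 0 0.4 0 0 0; 1 0 0 0.4 0 0 0; 1 0 0 0.4 0 0 0")

```text
t: 36.48
ee_pos: [0.5367, 0.1288, 0.143]
eef_rot: [[-1.0, 0.0, 0.002], [0.0, 1.0, -0.0], [-0.002, -0.0, -1.0]]
contact_force: [-0.6, -0.3, 4.3]
gripper_width: 0.117
```

arm_command(targets="1 0 0 0 0 0 0; 1 0 0 -0.06 0 0 0; 1 0 0 -0.12 0 0 0; 1 0 0 -0.2 0 0 0; 1 0 0 -0.2 0 0 0; 1 0 0 -0.2 0 0 0")

```text
t: 37.22
ee_pos: [0.5361, 0.1288, 0.1658]
eef_rot: [[-1.0, 0.0, -0.0], [0.0, 1.0, 0.0], [0.0, 0.0, -1.0]]
contact_force: [0.1, 0.6, -7.2]
gripper_width: 0.119
```

```bash
python3 plan.py;python3 - <<'E'
from p0 import *
f=ctrl.grab_frame("scene");draw(f,{"basket":(.536,.128,0,.02)},4,(310,180,450,325),"pics/s16.png")
E
```

```text
at [0.5361 0.1288 0.1658] yaw 90.0 t 37.225 grip 0.119 q6 0.11 F [ 0.1  0.6 -7.2]
```

View pics/s16.png

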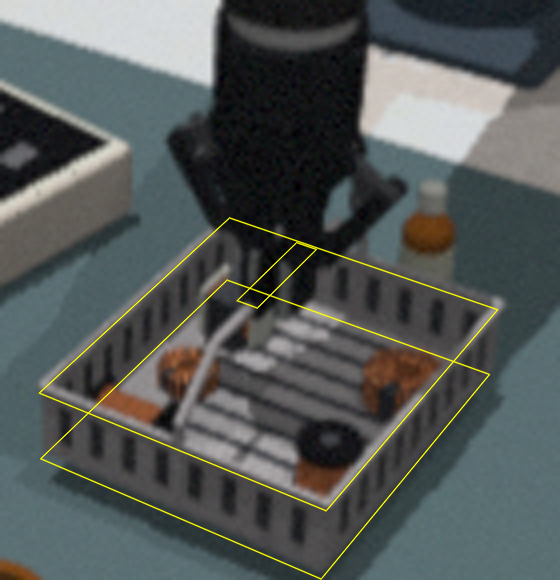

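```bash
python3 plan.py "1 .536 .128 .235 90 30" "1 .589 -.2105 .235 169.1 25"
```

```text
at [0.536  0.1288 0.1656] yaw 90.0 t 37.275 grip 0.113 q6 0.11 F [-0.7  0.  -7.2]
1 0 -0.002 -0.193 0 0 0; 1 0 -0.004 -0.386 0 0 0; 1 0 -0.007 -0.579 0 0 0; 1 -0.032 -0.208 -0.579 0 0 -0.016; 1 -0.063 -0.41 -0.579 0 0 -0.031; 1 -0.095 -0.611 -0.579 0 0 -0.047; 1 -0.126 -0.813 -0.579 0 0 -0.063
1 0.048 -0.198 0 0 0 -0.016; 1 0.096 -0.396 0 0 0 -0.031; 1 0.145 -0.594 0 0 0 -0.047; 1 0.193 -0.792 0 0 0 -0.063; 1 0.242 -0.99 0 0 0 -0.078
1 0.136 -0.152 0 0 0 -0.016; 1 0.272 -0.304 0 0 0 -0.032; 1 0.408 -0.456 0 0 0 -0.047; 1 0.544 -0.608 0 0 0 -0.063; 1 0.68 -0.76 0 0 0 -0.079
```

arm_command(targets="1 0 0 -0.2 0 0 0; 1 0 0 -0.39 0 0 0; 1 0 0 -0.58 0 0 0; 1 -0.03 -0.2 -0.58 0 0 -0.016; 1 -0.06 -0.41 -0.58 0 0 -0.031; 1 -0.095 -0.61 -0.58 0 0 -0.047; 1 -0.125 -0.81 -0.58 0 0 -0.063")

```text
t: 38.15
ee_pos: [0.551, 0.0309, 0.235]
eef_rot: [[-0.922, -0.388, -0.001], [-0.388, 0.922, 0.0], [0.001, 0.0, -1.0]]
contact_force: [0.3, -0.1, -6.8]
gripper_width: 0.113
```

arm_command(targets="1 0.05 -0.2 0 0 0 -0.016; 1 0.1 -0.4 0 0 0 -0.031; 1 0.145 -0.59 0 0 0 -0.047; 1 0.19 -0.79 0 0 0 -0.063; 1 0.24 -0.98 0 0 0 -0.078; 1 0.24 -0.98 0 0 0 -0.078")

```text
t: 38.9
ee_pos: [0.5698, -0.0898, 0.2348]
eef_rot: [[-0.635, -0.773, -0.001], [-0.773, 0.635, -0.001], [0.001, 0.0, -1.0]]
contact_force: [0.3, 0.6, -6.6]
gripper_width: 0.116
```

```bash
python3 plan.py "1 .589 -.2105 .235 169.1 25" "h 1 1"
python3 - <<'E'
from p0 import *
f=ctrl.grab_frame("scene");draw(f,{},3,(190,100,400,290),"pics/s17.png")
E
```

```text
at [ 0.5698 -0.0898  0.2348] yaw 140.6 t 38.9 grip 0.116 q6 -1.16 F [ 0.3  0.6 -6.6]
1 0.135 -0.152 0 0 0 -0.016; 1 0.27 -0.305 0 0 0 -0.032; 1 0.405 -0.457 0 0 0 -0.048; 1 0.54 -0.61 -0.001 0 0 -0.063; 1 0.676 -0.762 -0.001 0 0 -0.079; 1 0.676 -0.762 -0.001 0 0 -0.079
```

View pics/s17.png

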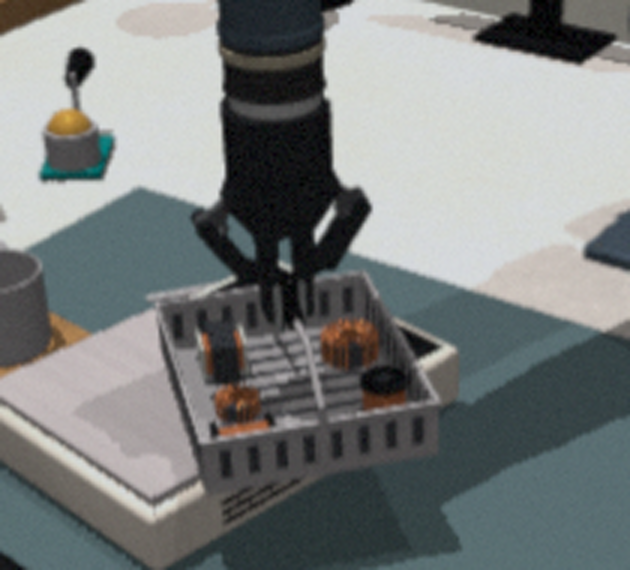

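arm_command(targets="1 0.135 -0.15 0 0 0 -0.016; 1 0.27 -0.305 0 0 0 -0.032; 1 0.405 -0.46 0 0 0 -0.048; 1 0.54 -0.61 0 0 0 -0.063; 1 0.675 -0.76 0 0 0 -0.079; 1 0.675 -0.76 0 0 0 -0.079; 1 0.675 -0.76 0 0 0 -0.079")

```text
t: 39.83
ee_pos: [0.589, -0.2074, 0.235]
eef_rot: [[-0.188, -0.982, -0.001], [-0.982, 0.188, 0.002], [-0.002, 0.001, -1.0]]
contact_force: [0.4, 0.8, -6.6]
gripper_width: 0.116
```

```bash
python3 plan.py "1 .589 -.2105 .235 169.1 25" "1 .589 -.2105 .217 169.1 10"
python3 - <<'E'
from p0 import *
f=ctrl.grab_frame("scene");B=(.589,-.2105,79.1,.092);H=(.530,-.199,-10.9);draw(f,{"basket":B,"hotplate":H},3.8,(160,140,360,290),"pics/s18.png")
f=ctrl.grab_frame("top");draw(f,{"basket":B,"hotplate":H},4,(340,150,500,290),"pics/t18.png")
E
```

```text
at [ 0.589  -0.2074  0.235 ] yaw 169.2 t 39.825 grip 0.116 q6 -1.83 F [ 0.4  0.8 -6.6]
1 0.026 -0.005 0 0 0 0; 1 0.026 -0.005 0.075 0 0 0; 1 0.026 -0.005 0.15 0 0 0
```

View pics/s18.png

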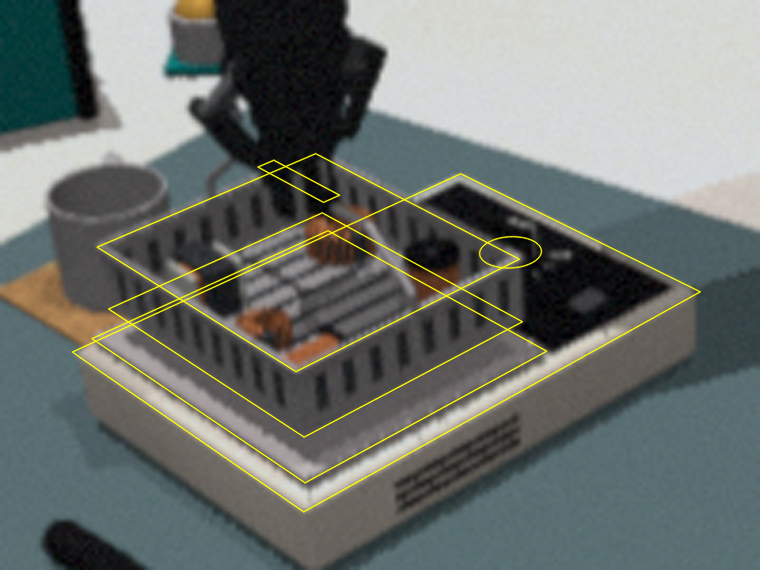

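View pics/t18.png

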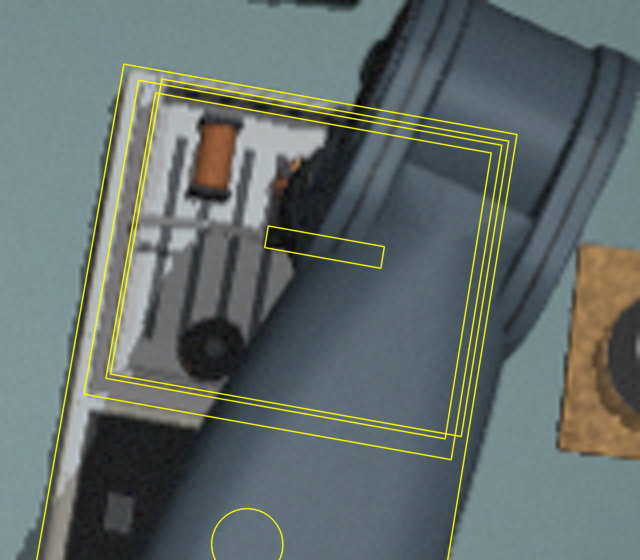

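The basket hangs over the plate about 3 mm too far towards +y, so I'll correct that while lowering.

arm_command(targets="1 0.026 0 0 0 0 0; 1 0.026 0 0.05 0 0 0; 1 0.026 0 0.1 0 0 0; 1 0.026 0 0.14 0 0 0; 1 0.026 0 0.16 0 0 0; 1 0.026 0 0.17 0 0 0; 1 0.026 0 0.17 0 0 0")

```text
t: 40.8
ee_pos: [0.5886, -0.2116, 0.2152]
eef_rot: [[-0.188, -0.982, 0.0], [-0.982, 0.188, -0.0], [0.0, -0.0, -1.0]]
contact_force: [-0.5, -0.3, -6.3]
gripper_width: 0.112
```

```bash
python3 plan.py
python3 - <<'E'
from p0 import *
f=ctrl.grab_frame("scene");B=(.589,-.2105,79.1,.072);H=(.530,-.199,-10.9);draw(f,{"basket":B,"hotplate":H},3.8,(160,140,360,290),"pics/s19.png")
E
```

```text
at [ 0.5886 -0.2116  0.2152] yaw 169.2 t 40.8 grip 0.112 q6 -1.83 F [-0.5 -0.3 -6.3]
```

View pics/s19.png

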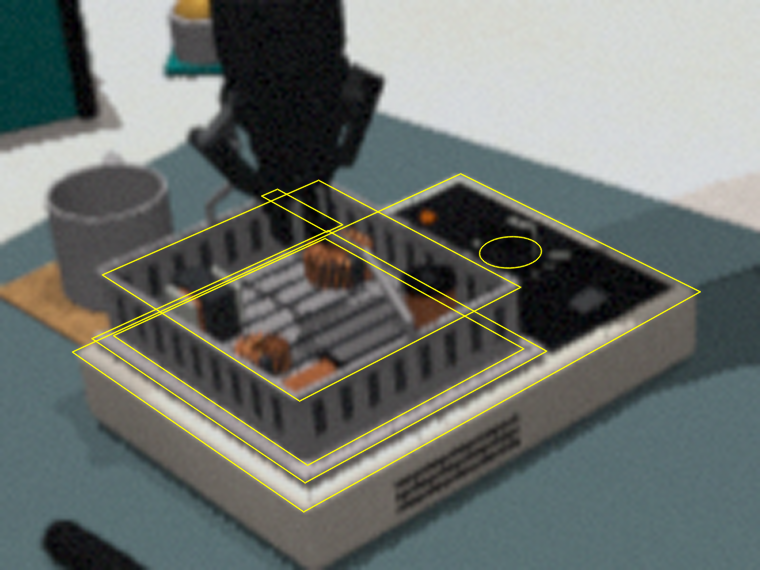

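It's well aligned. I'll set it down and open.

arm_command(targets="1 0 0 0.01 0 0 0; 1 0 0 0.02 0 0 0; 1 0 0 0.025 0 0 0; 1 0 0 0.025 0 0 0")

```text
t: 41.35
ee_pos: [0.5887, -0.2116, 0.213]
eef_rot: [[-0.188, -0.982, 0.001], [-0.982, 0.188, -0.0], [0.0, -0.001, -1.0]]
contact_force: [-1.5, 0.9, -1.7]
gripper_width: 0.115
```

arm_command(targets="0.6 0 0 0 0 0 0; 0.6 0 0 0 0 0 0; 0.6 0 0 0 0 0 0; 0.6 0 0 -0.2 0 0 0; 0.6 0 0 -0.5 0 0 0; 0.6 0 0 -0.9 0 0 0")

```text
t: 42.1
ee_pos: [0.5882, -0.2113, 0.32]
eef_rot: [[-0.188, -0.982, -0.002], [-0.982, 0.188, 0.001], [-0.001, 0.002, -1.0]]
contact_force: [0.6, -0.1, -0.0]
gripper_width: 0.398
```

```bash
python3 plan.py "0.6 .42 .0 .32 169.1"
```

```text
at [ 0.5882 -0.2113  0.32  ] yaw 169.2 t 42.1 grip 0.398 q6 -1.83 F [ 0.6 -0.1 -0. ]
0.6 -0.21 0.244 0.001 0 0 0; 0.6 -0.419 0.488 0.001 0 0 0; 0.6 -0.629 0.732 0.002 0 0 0; 0.6 -0.838 0.976 0.003 0 0 0
0.6 -0.21 0.244 0 0 0 0; 0.6 -0.419 0.488 0.001 0 0 0; 0.6 -0.629 0.731 0.002 0 0 0
```

arm_command(targets="0.6 -0.21 0.24 0 0 0 0; 0.6 -0.42 0.49 0 0 0 0; 0.6 -0.63 0.73 0 0 0 0; 0.6 -0.84 0.98 0 0 0 0")

```text
t: 42.6
ee_pos: [0.4914, -0.0896, 0.3206]
eef_rot: [[-0.188, -0.982, 0.001], [-0.982, 0.188, -0.0], [0.0, -0.001, -1.0]]
contact_force: [0.2, 0.4, -0.5]
gripper_width: 0.402
```

arm_command(targets="0.6 -0.21 0.24 0 0 0 0; 0.6 -0.42 0.49 0 0 0 0; 0.6 -0.63 0.73 0 0 0 0; 0.6 -0.9 0.73 0 0 0 0")

```text
t: 43.1
ee_pos: [0.425, 0.0329, 0.3211]
eef_rot: [[-0.188, -0.982, 0.002], [-0.982, 0.188, -0.0], [0.0, -0.002, -1.0]]
contact_force: [1.6, -0.5, -0.1]
gripper_width: 0.396
```

```bash
python3 plan.py
python3 - <<'E'
from p0 import *
f=ctrl.grab_frame("scene");B=(.589,-.2105,79.1,.07);H=(.530,-.199,-10.9);draw(f,{"basket":B,"hotplate":H},3.8,(160,140,360,290),"pics/s20.png")
f=ctrl.grab_frame("top");cv2.imwrite("pics/top20.png",f["pixels"]);draw(f,{"basket":B,"hotplate":H},4,(340,155,490,325)and(340,155,490,305),"pics/t20.png")
draw(f,{},5,(360,250,450,325),"pics/t20d.png")
E
```

```text
at [0.425  0.0329 0.3211] yaw 169.1 t 43.1 grip 0.396 q6 -1.46 F [ 1.6 -0.5 -0.1]
```

View pics/s20.png

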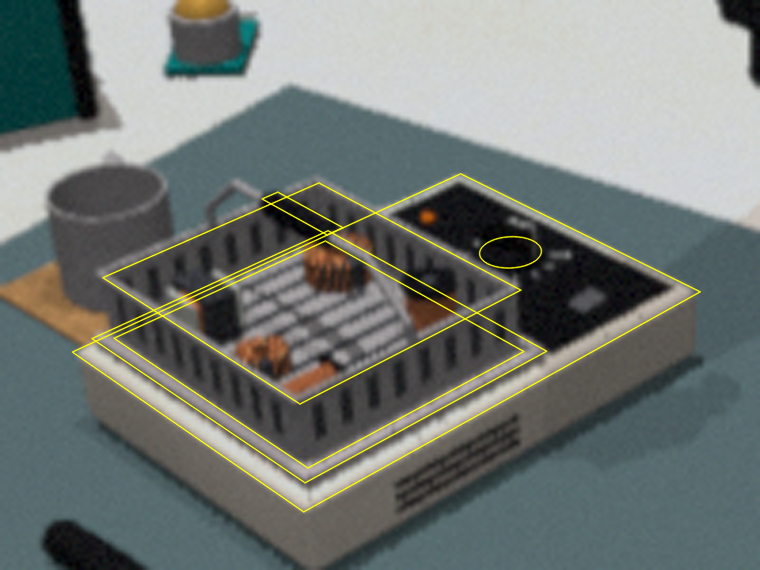

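View pics/t20.png

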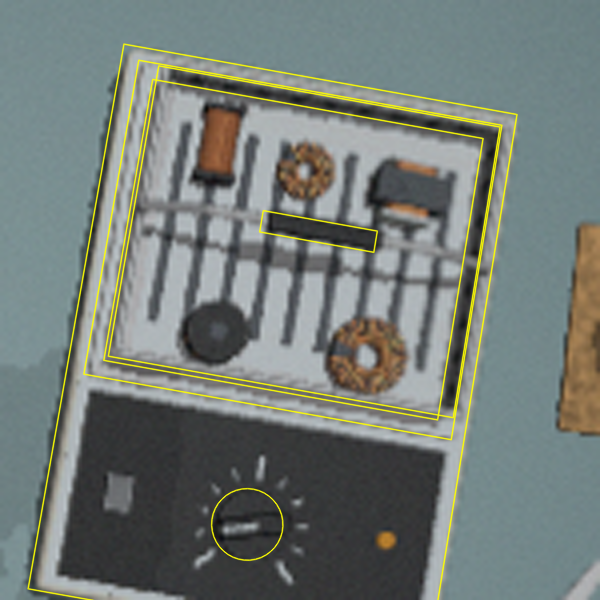

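View pics/t20d.png

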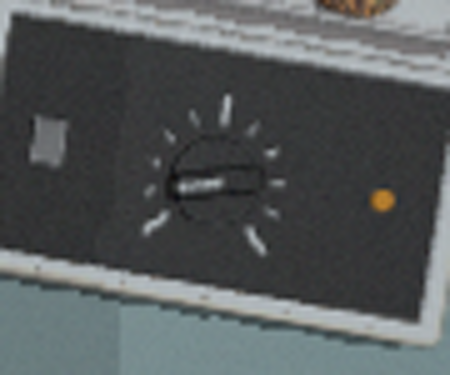

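The basket sits centred and square on the plate, and the overlay rim matches all round. The dial pointer points left at (178,187), onto the 20 C mark; the thick 100 mark is at (227,110). Next I measure the dial axis and bar angle.

```bash
python3 - <<'E'
from h import *
f=ctrl.grab_frame("top");g=ctrl.grab_frame("scene")
for c,ff in(("top",f),("scene",g)):
    print(c,[(np.round(ray(ff,x["uv"],.0815)[0],4),round(x["score"],2)) for x in ctrl.landmark_of("dial_grip",c)])
q=lambda a,b:((a+.0)/5+360-.5,b/5+250-.5)
print(ray(f,[q(174,188),q(263,179),q(218,183)],.0895))
print(ray(f,[q(227,110),q(152,222),q(257,240)],.061))
im=g["pixels"];cv2.imwrite("pics/s21.png",cv2.resize(im[180:230,265:350],None,fx=8,fy=8,interpolation=cv2.INTER_CUBIC))
E
python3 plan.py "0.6 .427 -.18 .2 187"
```

```text
top [(array([ 0.4314, -0.1843,  0.0815]), 0.64), (array([ 0.7687, -0.1714,  0.0815]), 0.56)]
scene [(array([ 0.4253, -0.1758,  0.0815]), 0.6)]
[[ 0.42379924 -0.16049182  0.0895    ]
 [ 0.42733772 -0.20184224  0.0895    ]
 [ 0.42580528 -0.18092834  0.0895    ]]
[[ 0.45961387 -0.18934207  0.061     ]
 [ 0.40733912 -0.15281195  0.061     ]
 [ 0.39812287 -0.20230044  0.061     ]]
at [0.4264 0.0316 0.3203] yaw 169.2 t 43.4 grip 0.399 q6 -1.46 F [-0.5  0.1  0.3]
0.6 0.288 -0.056 0.167 0 0 -0.008; 0.6 0.577 -0.112 0.334 0 0 -0.017; 0.6 0.865 -0.168 0.502 0 0 -0.025
0.6 0.294 -0.01 0.167 0 0 -0.008; 0.6 0.587 -0.02 0.334 0 0 -0.016; 0.6 0.881 -0.031 0.501 0 0 -0.025
```

View pics/s21.png

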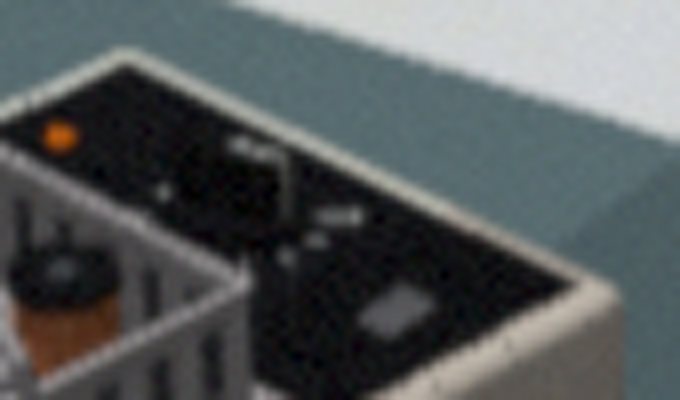

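The dial axis is at about (0.427, -0.180) and the bar points at about 95°. The move there goes to jaw yaw 185°.

arm_command(targets="0.6 0.29 -0.06 0.1 0 0 -0.007; 0.6 0.58 -0.11 0.2 0 0 -0.015; 0.6 0.87 -0.17 0.3 0 0 -0.022", newtons=60)

```text
t: 43.78
ee_pos: [0.4266, -0.0763, 0.2838]
eef_rot: [[-0.05, -0.999, 0.0], [-0.999, 0.05, -0.0], [0.0, -0.0, -1.0]]
contact_force: [0.5, 0.6, 0.2]
gripper_width: 0.398
```

arm_command(targets="0.6 0.29 -0.01 0.1 0 0 -0.007; 0.6 0.59 -0.02 0.2 0 0 -0.015; 0.6 0.88 -0.03 0.4 0 0 -0.022; 0.6 0.88 -0.03 0.5 0 0 -0.022; 0.6 0.88 -0.03 0.5 0 0 -0.022")

```text
t: 44.4
ee_pos: [0.424, -0.1799, 0.2229]
eef_rot: [[0.086, -0.996, -0.003], [-0.996, -0.086, 0.002], [-0.002, 0.002, -1.0]]
contact_force: [0.2, 0.4, 0.5]
gripper_width: 0.401
```

```bash
python3 plan.py "0.6 .427 -.18 .2 185" "h .6 1" "0.6 .427 -.18 .144 185 20" "h .6 1"
```

```text
at [ 0.424  -0.1799  0.2229] yaw -175.1 t 44.4 grip 0.401 q6 -2.2 F [0.2 0.4 0.5]
0.6 0.003 -0.025 0.191 0 0 0; 0.6 0.003 -0.025 0.191 0 0 0; 0.6 0.004 -0.026 0.346 0 0 0; 0.6 0.004 -0.026 0.502 0 0 0; 0.6 0.004 -0.026 0.657 0 0 0; 0.6 0.004 -0.026 0.657 0 0 0
```

arm_command(targets="0.6 0 -0.025 0.19 0 0 0; 0.6 0 -0.025 0.3 0 0 0; 0.6 0 -0.025 0.4 0 0 0; 0.6 0 -0.025 0.5 0 0 0; 0.6 0 -0.025 0.6 0 0 0; 0.6 0 -0.025 0.64 0 0 0; 0.6 0 -0.025 0.65 0 0 0; 0.6 0 -0.025 0.65 0 0 0")

```text
t: 45.4
ee_pos: [0.4281, -0.1798, 0.1464]
eef_rot: [[0.087, -0.996, 0.001], [-0.996, -0.087, -0.0], [0.0, -0.0, -1.0]]
contact_force: [-0.2, -0.1, -0.2]
gripper_width: 0.395
```

```bash
python3 plan.py
python3 - <<'E'
from h import *
f=ctrl.grab_frame("scene");cv2.imwrite("pics/s22.png",cv2.resize(f["pixels"][110:240,220:370],None,fx=5,fy=4.5,interpolation=cv2.INTER_CUBIC))
E
```

```text
at [ 0.4281 -0.1798  0.1464] yaw -175.0 t 45.4 grip 0.395 q6 -2.2 F [-0.2 -0.1 -0.2]
```

View pics/s22.png

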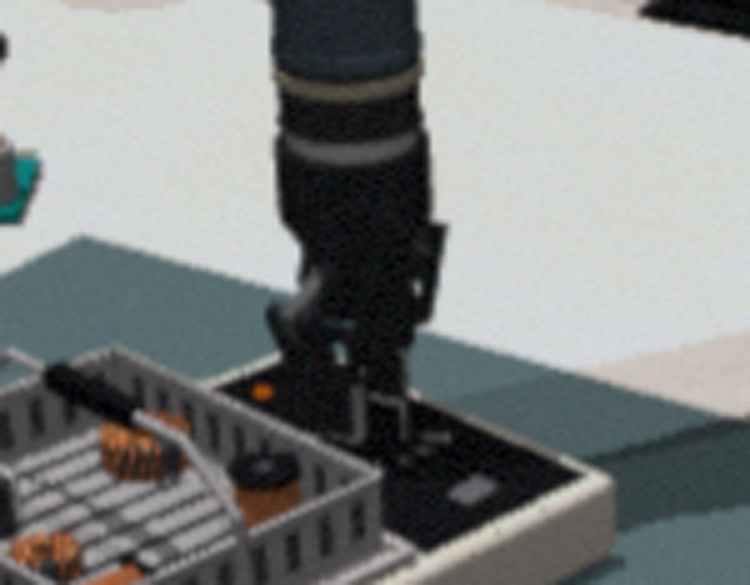

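The fingers straddle the bar. I'll close and turn clockwise.

arm_command(targets="1 0 0 0 0 0 0; 1 0 0 0 0 0 0; 1 0 0 0 0 0 0; 1 0 0 0 0 0 0")

```text
t: 45.95
ee_pos: [0.425, -0.18, 0.1468]
eef_rot: [[0.087, -0.996, -0.008], [-0.996, -0.087, -0.002], [0.001, 0.008, -1.0]]
contact_force: [-10.0, -0.5, 8.5]
gripper_width: 0.122
```

arm_command(targets="1 0 0 0 0 0 0.02; 1 0 0 0 0 0 0.04; 1 0 0 0 0 0 0.06; 1 0 0 0 0 0 0.08; 1 0 0 0 0 0 0.1; 1 0 0 0 0 0 0.12; 1 0 0 0 0 0 0.14; 1 0 0 0 0 0 0.16")

```text
t: 46.95
ee_pos: [0.4254, -0.1802, 0.1468]
eef_rot: [[-0.797, -0.604, -0.007], [-0.604, 0.797, -0.002], [0.007, 0.002, -1.0]]
contact_force: [-8.6, -0.5, 7.1]
gripper_width: 0.126
```

```bash
python3 plan.py "1 .428 -.18 .1464 79.1" "h 1 2"
```

```text
at [ 0.4254 -0.1802  0.1468] yaw 127.1 t 46.95 grip 0.126 q6 -1.19 F [-8.6 -0.5  7.1]
1 -0.003 -0.002 0.001 0 -0.001 0.022; 1 -0.006 -0.004 0.001 0 -0.001 0.044; 1 -0.009 -0.006 0.002 0 -0.001 0.067; 1 -0.012 -0.008 0.002 0 -0.001 0.089; 1 -0.015 -0.01 0.003 0 -0.001 0.111; 1 -0.019 -0.012 0.004 0 -0.001 0.133; 1 -0.019 -0.012 0.004 0 -0.001 0.133; 1 -0.019 -0.012 0.004 0 -0.001 0.133
```

arm_command(targets="1 0.015 0.012 0 0 0 0.022; 1 0.015 0.012 0 0 0 0.044; 1 0.015 0.012 0 0 0 0.067; 1 0.015 0.012 0 0 0 0.089; 1 0.015 0.012 0 0 0 0.111; 1 0.015 0.012 0 0 0 0.133; 1 0.015 0.012 0 0 0 0.133; 1 0.015 0.012 0 0 0 0.133")

```text
t: 47.95
ee_pos: [0.425, -0.1806, 0.1468]
eef_rot: [[-0.984, 0.18, -0.002], [0.18, 0.984, -0.003], [0.001, -0.003, -1.0]]
contact_force: [-4.6, -2.7, 4.7]
gripper_width: 0.12
```

arm_command(targets="0.6 0 0 0 0 0 0; 0.6 0 0 0 0 0 0; 0.6 0 0 0 0 0 0; 0.6 0 0 -0.2 0 0 0; 0.6 0 0 -0.5 0 0 0; 0.6 0 0 -1 0 0 0")

```text
t: 48.7
ee_pos: [0.4246, -0.1787, 0.2648]
eef_rot: [[-0.984, 0.181, -0.004], [0.181, 0.984, 0.003], [0.005, 0.002, -1.0]]
contact_force: [0.9, -0.3, 0.5]
gripper_width: 0.397
```

arm_command(targets="0.6 0 0.4 0 0 0 0; 0.6 0 0.8 0 0 0 0; 0.6 0 1 0 0 0 0")

```text
t: 49.08
ee_pos: [0.4478, -0.0596, 0.2664]
eef_rot: [[-0.984, 0.179, 0.001], [0.179, 0.984, 0.001], [-0.001, 0.001, -1.0]]
contact_force: [0.6, -0.3, -0.5]
gripper_width: 0.4
```

arm_command(targets="0.6 0 0.4 0 0 0 0; 0.6 0 0.8 0 0 0 0; 0.6 0 1 0 0 0 0; 0.6 0 1 0 0 0 0")

```text
t: 49.58
ee_pos: [0.4693, 0.058, 0.266]
eef_rot: [[-0.984, 0.178, -0.0], [0.178, 0.984, 0.0], [0.0, 0.0, -1.0]]
contact_force: [0.3, -0.1, 0.8]
gripper_width: 0.396
```

```bash
python3 plan.py
python3 - <<'E'
from p0 import *
f=ctrl.grab_frame("top");draw(f,{},6,(360,245,450,325),"pics/t23.png");cv2.imwrite("pics/top23.png",f["pixels"])
g=ctrl.grab_frame("scene");cv2.imwrite("pics/scene23.png",g["pixels"])
E
```

```text
at [0.4693 0.058  0.266 ] yaw 79.8 t 49.575 grip 0.396 q6 0.16 F [ 0.3 -0.1  0.8]
```

View pics/t23.png

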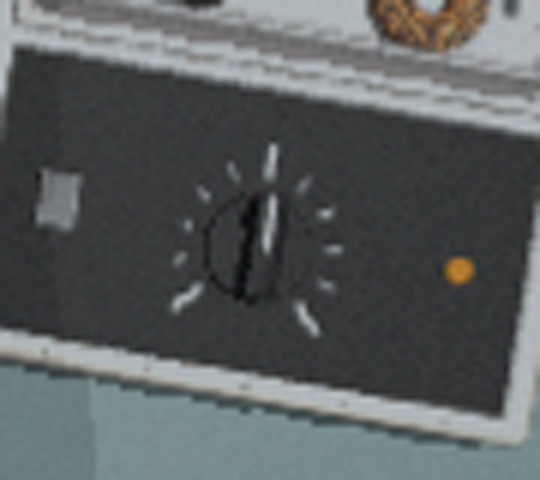

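View pics/top23.png

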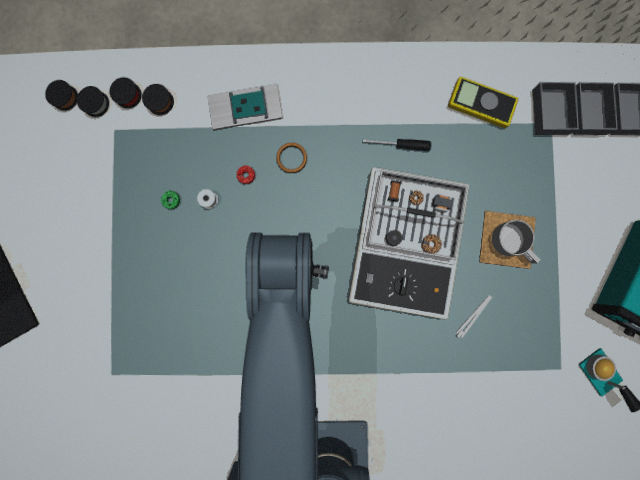

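View pics/scene23.png

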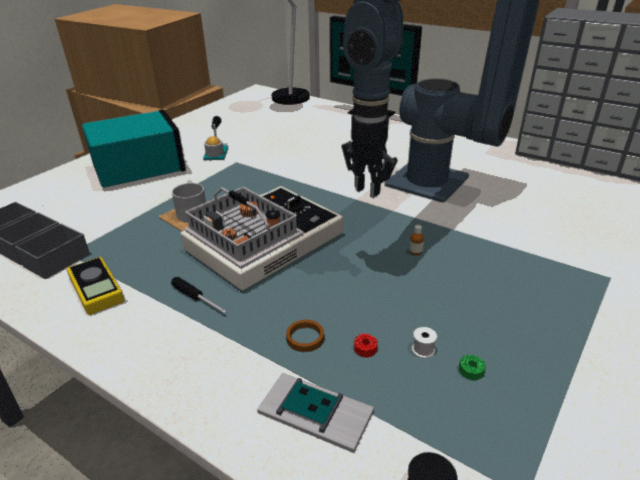

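The pointer sits on the long 100 mark at about (271,195). I'll check its angle numerically against the deck edges, and run a final pot and basket check.

Run:
```python
from p0 import *
f=ctrl.grab_frame("top");im=cv2.cvtColor(f["pixels"],cv2.COLOR_BGR2GRAY).astype(float)
def pca(x0,x1,y0,y1,z,inv=False,th=None):
    # region in t23 crop coords
    xs=slice(int(360+x0/6),int(360+x1/6)+1);ys=slice(int(245+y0/6),int(245+y1/6)+1)
    a=im[ys,xs];w=np.clip(a-80,0,None) if not inv else np.clip(45-a,0,None)
    Y,X=np.mgrid[ys,xs];p=ray(f,np.c_[X.ravel(),Y.ravel()],z)[:,:2];w=w.ravel();m=(p*w[:,None]).sum(0)/w.sum()
    C=((p-m).T*w)@(p-m);v=np.linalg.eigh(C)[1][:,1];v=v*np.sign(v[0]);return m,np.degrees(np.arctan2(v[1],v[0]))
print("pointer line",pca(256,290,190,256,.0895));print("100 mark",pca(255,290,138,184,.061))
print("dark bar side",pca(225,262,190,300,.08,True))
draw(f,{"pot":(.535,-.452,-138,.006),"cork_mat":P["cork_mat"]},6,(470,190,560,280),"pics/t24.png")
```

```text
pointer line (array([ 0.43574762, -0.18441636]), np.float64(-9.395328189543983))
100 mark (array([ 0.45964577, -0.1889742 ]), np.float64(-9.135747046107516))
dark bar side (array([ 0.42409476, -0.17612489]), np.float64(-7.435325125980036))
```

View pics/t24.png

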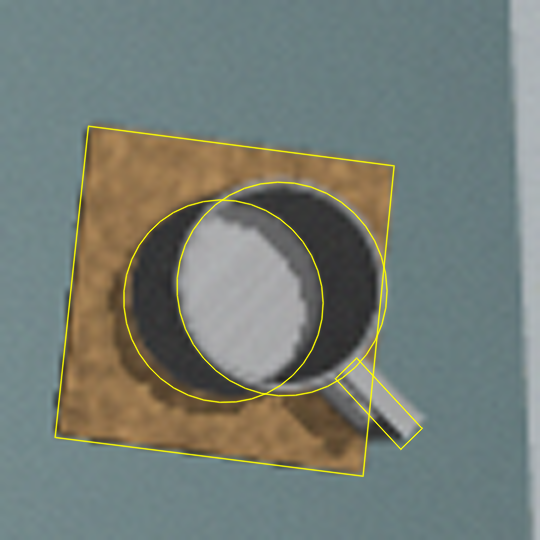

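```bash
python3 -c "
from bench import ctrl
print(ctrl.sign_off())"
```

```text
the job is handed in; nothing more can be done
None
```

The job is handed in at about 50 s of the 210 s allowed; the hand-in gave no verdict. The pot stands on the cork mat, all five copper-wound parts are in the basket on the heating plate, and the dial was turned to 100 last.

- **Coils:** the bobbin, transformer, small toroid, large copper toroid and drum choke all went into the basket while it was still on the bench. The drum choke was knocked about 2.5 cm during the run, so I re-measured it before picking it up.
- **Pot:** upright, and within a couple of millimetres of the mat's centre in the last top picture.
- **Basket:** the overlay matches it centred and square on the plate, with its long side across the plate's width and all five parts inside. The separate edge fits of the hotplate disagreed by several millimetres, so the centring is only as good as that.
- **Dial:** the pointer line measures -9.4° and the 100 mark -9.1°. The hotplate axis fits at about -10.9°, and one fit on the bar's dark side gave -7.4°. I take the dial to be within 1 to 2° of 100. My estimate of the dial's axis was about 3 mm off, which put roughly 10 N sideways on it while turning, and I corrected that midway.
- **Everything else:** the bystanders and the red and green rings look unmoved in the last pictures. The gripper is open and clear of everything.

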